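# Make up the lino kit and the screen kit

## Task

Make up the two printing kits from the stock on the table. The teal tray gets the lino block (slide it out of its rack), the brayer and the black ink; the pink tray, which already has its roll of tape, gets the squeegee and the blue ink. Put each in the bay made for it, lying flat on the tray's floor with the block's lino face up and the pots upright, set things down rather than dropping them, and leave the red and yellow inks where they stand.

Things in the scene. Friction and masses are not known exactly. Their poses are not given: they have to be found in the camera images.
- tray_teal: Teal shallow tray, fixed, left or right of the stock; 192 x 172 mm (its x, y), floor 3 mm thick, wall and divider tops 12 mm above the table. Origin under its centre, z up; x points roughly away from the robot. Bay centres (x, y) in its frame: brayer bay 184 x 84 mm at (0, -40) mm; lino block bay 110 x 76 mm at (-37, +44) mm; ink bay 70 x 76 mm at (+57, +44) mm.
- tray_pink: Pink shallow tray, fixed, on the other side; 192 x 174 mm (its x, y), floor 3 mm thick, wall tops 12 mm above the table. Origin under its centre; x points roughly away from the robot. Bay centres (x, y) in its frame: squeegee bay 184 x 92 mm at (0, -37) mm; ink bay 76 x 70 mm at (-54, +48) mm; the bay at (+40, +48) mm holds a fixed green tape roll, 64 mm diameter, top at 27 mm.
- rack: Plywood block rack, fixed, 64 x 145 x 45 mm (its x, y, height), origin under its centre, x pointing into it, away from the robot. Two slots open at the front (-x), 57 mm wide, 27 mm high, floor 8 mm above the table: lino block in the one at y = +36 mm; at y = -36 mm a short brown block, part of the rack. Slatted roof above: the block leaves only by a straight level pull along the rack's -x.
- block: Lino block: pale wood, grey-green lino on top with a bird carved in pale lines; 88 x 54 x 25 mm (its x, y, z), 0.11 kg. Origin at the centre of its underside, z up. Starts loose in the slot, 8 mm above the table, x along the rack's x, 50 mm inside, 38 mm of its -x end sticking out; 3 mm play in width, 2 mm in height. In its bay it may lie either way round.
- brayer: Brayer (ink roller) lying on its foot bar: red handle 24 mm thick, x -80 to +18 mm, axis 13 mm above its underside; steel yoke 62 mm wide; black roller at x = +60 mm. 160 x 62 x 33 mm, 0.17 kg; grip across the handle at about x = +3 mm. Origin on the underside at the middle of its length, x from handle to roller, z up. In its bay it may lie either way round.
- squeegee: Small squeegee lying flat: round pale wood handle 24 mm thick, x -80 to +18 mm, axis 12.5 mm above its underside; wooden head 70 mm wide; yellow-green blade at the +x end. 160 x 70 x 25 mm, 0.14 kg; grip across the handle at about x = +3 mm. Origin on the underside at the middle of its length, x from handle to blade, z up. In its bay it may lie either way round.
- ink_black: black ink pot: screw-lid jar standing upright, lid and body black with a plain paper band, 46 mm diameter, 55 mm tall, about 0.12 kg. Origin at the centre of its underside, z up.
- ink_blue: blue ink pot: screw-lid jar standing upright, lid and body blue with a plain paper band, 46 mm diameter, 55 mm tall, about 0.12 kg. Origin at the centre of its underside, z up.
- ink_red: red ink pot (not wanted): screw-lid jar standing upright, lid and body red with a plain paper band, 46 mm diameter, 55 mm tall, about 0.12 kg. Origin at the centre of its underside, z up.
- ink_yellow: yellow ink pot (not wanted): screw-lid jar standing upright, lid and body yellow with a plain paper band, 46 mm diameter, 55 mm tall, about 0.12 kg. Origin at the centre of its underside, z up.
Things that resemble listed ones, but are neither listed nor needed, are in the scene too. Several things look just like the ink_black: the one meant starts nearest to the robot's base.

How it is judged:
At the end, for the whole second after the job is handed in: The lino block, brayer and black ink each lie in their own bay of the teal tray and the squeegee and blue ink in theirs of the pink tray: origin within 16 mm of the bay's centre along each tray axis and within 4 mm of the floor's height, z axis up within 0.08 rad, at rest and released (x of block in the frame of tray_teal between -0.053 and -0.021 m and y of block in the frame of tray_teal between 0.028 and 0.06 m and z of block in the frame of tray_teal between -0.001 and 0.007 m and angle between each of block, brayer, ink_black, squeegee, ink_blue's own z axis and vertical below 0.08 rad and linear speed of each of block, brayer, ink_black, squeegee, ink_blue below 0.02 m/s and x of brayer in the frame of tray_teal between -0.016 and 0.016 m and y of brayer in the frame of tray_teal between -0.056 and -0.024 m and z of brayer in the frame of tray_teal between -0.001 and 0.007 m and x of ink_black in the frame of tray_teal between 0.041 and 0.073 m and y of ink_black in the frame of tray_teal between 0.028 and 0.06 m and z of ink_black in the frame of tray_teal between -0.001 and 0.007 m and x of squeegee in the frame of tray_pink between -0.016 and 0.016 m and y of squeegee in the frame of tray_pink between -0.053 and -0.021 m and z of squeegee in the frame of tray_pink between -0.001 and 0.007 m and x of ink_blue in the frame of tray_pink between -0.07 and -0.038 m and y of ink_blue in the frame of tray_pink between 0.032 and 0.064 m and z of ink_blue in the frame of tray_pink between -0.001 and 0.007 m); the robot touches nothing.
It fails at once if one of the five things was dropped (fell free, faster than 0.8 m/s: more than about 3 cm) ((linear speed of block above 0.8 m/s and contact force between each of the arm, the fingers and block below 0.05 N) or (linear speed of brayer above 0.8 m/s and contact force between each of the arm, the fingers and brayer below 0.05 N) or (linear speed of ink_black above 0.8 m/s and contact force between each of the arm, the fingers and ink_black below 0.05 N) or (linear speed of squeegee above 0.8 m/s and contact force between each of the arm, the fingers and squeegee below 0.05 N) or (linear speed of ink_blue above 0.8 m/s and contact force between each of the arm, the fingers and ink_blue below 0.05 N)).
It fails at once if the red ink was moved more than 3 cm from where it stood (distance of ink_red from where it was at the start of the episode above 0.03 m).
It fails at once if the yellow ink was moved more than 3 cm from where it stood (distance of ink_yellow from where it was at the start of the episode above 0.03 m).
It also fails if it takes over 112 s, if anything falls off the work surface, if the arm or the gripper's body presses on something with over 40 N, if the wrist force passes 120 N, or if a joint passes its speed limit or range.

## Robot

A 6-joint arm with a two-finger parallel gripper is mounted at the origin on the work surface. World frame = base frame: x ahead of the robot, y to its left, z up, the work surface at z = 0. Lengths are in m, angles in rad, forces in N, time in s.
With the tool pointing down it reaches from about 0.375 to 0.925 m from the base axis. Payload 5.7 kg.
Tool frame: the origin (TCP) lies on the mounting face of the last link; the fingertips stand 182 mm ahead of it and the grasp point (between the pads) lies ctrl.grasp_offset ahead of it (ctrl.grasp_offset is the distance from the TCP to the grasp point, in m); z points along the fingers, x is the direction in which the jaws open and shut, and the axes are right-handed (so a half turn about z gives the same grasp; the last joint's range is limited). The gripper opens to 88 mm and grips with 3 to 60 N. Pads are 20 mm wide; open, the fingers measure 115 mm over their backs; the gripper's body (75 mm by 178 mm) begins 61 mm behind the grasp point.
Start: joints at [1.159, 0.359, 1.51, -0, 1.272, -0.115], TCP at [0.175, 0.574, 0.405] pointing down, gripper open.
Joint ranges: [-2.97, 2.97], [-1.01, 2.36], [0.21, 2.38], [-0.96, 4.11], [0.2, 2.71], [-2.98, 2.98]. Speed limits (rad/s): [2.39, 2.39, 3.14, 3.14, 3.14, 3.14].

## Interface

Orientations are given as a unit quaternion [x, y, z, w].
In Python, from cell import ctrl gives the robot as it stands. The module is installed in compiled form; this text tells all that it offers.
- The arm moves only by the shell command python3 -m pendant 'ROWS'. ROWS is JSON, a list of rows, each an object with "gripper": the closure, from 0 (fully open) to 1 (shut); "delta_pos": the shift along the tool's x, y, z in cm, a list of three; "rot": the turn, a rotation vector about the tool's x, y, z in rad, a list of three. In form: [{"gripper": gripper, "delta_pos": [tx, ty, tz], "rot": [rx, ry, rz]}, ...]. A call has exactly 10 rows; each row shifts and turns the pose as measured when the row begins, along the tool's axes as they then stand; what a row does not reach is not made up. A row lasts 1/10 s, in which the tool goes at most 50 mm and 8.59 degrees, less where a joint would pass 70% of its speed; a pose out of reach is approached as far as the arm can. A call with a gripper value outside its range is refused whole. The fingers move at their own pace and stop on an object; the grip force is fixed at half the most. Time passes only in rows, so rows that do not move let the fingers close, or fill a call up. It gives the time, the measured TCP pose, the force and the opening at its end, in the units of the state.
- ctrl.get_state(): the state, without advancing time (a new reading comes with each control period).
- ctrl.camera(name): name is "scene" or "top" or "wrist"; returns the picture (420x560x3 uint8, red, green, blue); there is no depth.
- ctrl.camera_params(name): a dict with "fx", "fy", "cx", "cy" (pixels), "eye" and "attitude" of the camera in the world; the wrist camera has in their place "T_tool_cam" (4x4, takes a point from camera to tool coordinates, whose origin is the TCP and whose axes are the tool frame's). Camera axes: x right, y up, looking along -z (the intrinsics and any distortion apply to the point x, -y, -z); pixel columns grow to the right and rows downward; lengths in m; the calibration is good to about 2 mm. A picture is of the moment at which its call begins: read the wrist's pose just before it. camera_params takes no time and is no camera call.
- ctrl.finish_job(): hands the job in, once; it reports no verdict.
The state is a dict: "time": time; "q": joint angles; "qd": joint speeds; "joint_torque": joint torques, N m; "position": TCP position; "tool_rot": TCP orientation; "ft_force": force on the tool from outside, world axes, zero at the start; "moment": the same for the moment, N m; "width": finger opening in m.
Only numpy, scipy, OpenCV 4.12 (cv2) and the standard library are available. Lean on these libraries where they do the work, as an engineer would, in place of code of your own. Each camera call takes 0.05 s, during which the arm holds its last target. There are 200 camera calls.

## Working session

There is one attempt and no reset: what is moved stays moved. The work goes in short steps, Python scripts to look and compute and a shell command to move; the robot and the scene stay as the last step left them, time stands still between calls to the robot, and variables do not carry over. Pictures are saved under pics/ and viewed, about 12 in all and at most 16, crops included, and the job is handed in when it is done.

```bash
mkdir -p pics
python3 - <<'E'
from cell import ctrl
import cv2
s=ctrl.get_state();print({k:s[k] for k in('time','position','tool_rot','width','q')},ctrl.grasp_offset)
for n in('top','scene'):
    im=ctrl.camera(n);cv2.imwrite(f'pics/{n}0.png',im[:,:,::-1]);print(n,ctrl.camera_params(n))
print(ctrl.camera_params('wrist'))
E
```

```text
{'time': 0.0, 'position': array([0.17532532, 0.57345025, 0.40382657]), 'tool_rot': array([ 8.03874653e-01,  5.94798054e-01, -7.87037583e-04,  4.43880946e-04]), 'width': 0.08793284297533374, 'q': array([ 1.15892488e+00,  3.59499527e-01,  1.51139561e+00,  1.58622396e-05,
        1.27250461e+00, -1.15109224e-01])} 0.1633
top {'fx': 431.39398296290074, 'fy': 431.39398296290074, 'cx': 277.7586342983902, 'cy': 204.1561507394863, 'eye': array([0.49558397, 0.05071446, 1.15493235]), 'attitude': array([ 0.03580569, -0.02067585, -0.70596779,  0.70703602])}
scene {'fx': 385.7490889107345, 'fy': 385.7490889107345, 'cx': 282.8202764827384, 'cy': 213.65093505043978, 'eye': array([1.11859914, 0.24248503, 0.91676803]), 'attitude': array([0.15769346, 0.23606889, 0.78187718, 0.55504264])}
{'fx': 367.36324513138095, 'fy': 367.36324513138095, 'cx': 276.35036608266716, 'cy': 213.39061185053342, 'T_tool_cam': array([[ 9.99999971e-01,  2.23099956e-04,  8.59037830e-05,
        -5.27213985e-04],
       [ 2.38087650e-04, -9.61880030e-01, -2.73471663e-01,
        -7.63084475e-02],
       [ 2.16176175e-05,  2.73471675e-01, -9.61880056e-01,
         2.02838951e-02],
       [ 0.00000000e+00,  0.00000000e+00,  0.00000000e+00,
         1.00000000e+00]])}
```

View pics/top0.png

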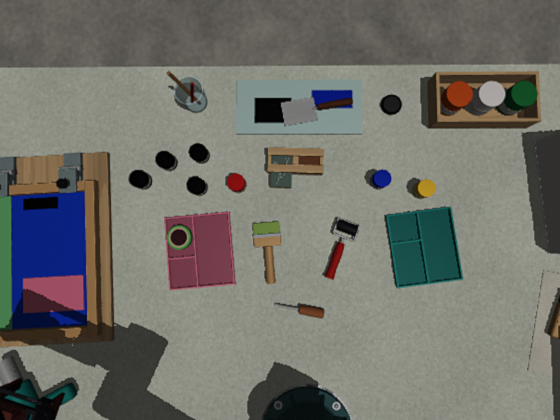

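View pics/scene0.png

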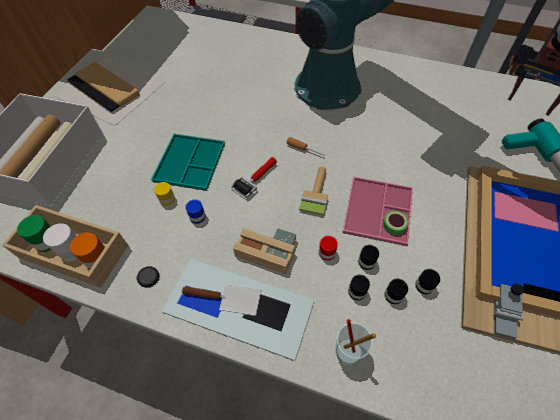

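The top view shows the teal tray on the right (~424,247) and the pink tray on the left (~200,250). The rack is at ~(295,165), with the block's end sticking out at (281,180). The brayer is at ~(340,248) and the squeegee at ~(267,250).

Black candidates are (197,186), (199,153), (166,160) and (140,179), plus a flat lid at (391,104), which isn't a pot. I'll compute their distances from the base and confirm with an enlarged crop.

```bash
cat > h.py <<'E'
import numpy as np,cv2
from scipy.spatial.transform import Rotation as R
from cell import ctrl
P={n:ctrl.camera_params(n) for n in('top','scene','wrist')}
def cam(n,s=None):
    p=P[n]
    if n!='wrist': return R.from_quat(p['attitude']).as_matrix(),np.array(p['eye'])
    s=s or ctrl.get_state(); T=np.eye(4);T[:3,:3]=R.from_quat(s['tool_rot']).as_matrix();T[:3,3]=s['position']
    T=T@p['T_tool_cam'];return T[:3,:3],T[:3,3]
def unproj(n,uv,z,s=None):
    p=P[n];M,e=cam(n,s);uv=np.atleast_2d(np.array(uv,float))
    d=np.c_[(uv[:,0]-p['cx'])/p['fx'],-(uv[:,1]-p['cy'])/p['fy'],-np.ones(len(uv))]@M.T
    return (e+d*((z-e[2])/d[:,2])[:,None])[:,:2]
def proj(n,X,s=None):
    p=P[n];M,e=cam(n,s);c=(np.atleast_2d(X)-e)@M
    return np.c_[p['cx']-p['fx']*c[:,0]/c[:,2],p['cy']+p['fy']*c[:,1]/c[:,2]]
def blobs(im,lo,hi,amin=40):
    hsv=cv2.cvtColor(im,cv2.COLOR_RGB2HSV);m=cv2.inRange(hsv,lo,hi)
    n,l,st,c=cv2.connectedComponentsWithStats(m)
    return m,l,[(i,st[i],c[i]) for i in range(1,n) if st[i][4]>=amin]
def yaw(s): 
    return R.from_quat(s['tool_rot']).as_matrix()
E
python3 - <<'E'
from h import *
im=cv2.imread('pics/top0.png')
print('blacks',[(uv,unproj('top',uv,.055).round(3)[0].tolist(),np.linalg.norm(unproj('top',uv,.055)).round(3)) for uv in[(140,179),(166,160),(199,153),(197,186),(391,104)]])
rgb=im[:,:,::-1].copy()
for nm,lo,hi in(('teal',(80,100,40),(100,255,255)),('pink',(165,60,60),(179,255,255)),('blue',(112,150,60),(128,255,255)),('yellow',(18,120,120),(28,255,255)),('red',(0,150,80),(6,255,255)),('lime',(28,80,80),(45,255,255))):
    m,l,b=blobs(rgb,lo,hi)
    for i,st,c in b:
        r=cv2.minAreaRect(np.argwhere(l==i)[:,::-1].astype(np.float32));print(nm,st.tolist(),c.round(1),np.round(cv2.boxPoints(r),1).tolist())
c=cv2.resize(im[130:330,120:480],None,fx=2.2,fy=2.2,interpolation=cv2.INTER_CUBIC);cv2.imwrite('pics/c1.png',c)
E
```

```text
blacks [((140, 179), [0.649, 0.431], np.float64(0.779)), ((166, 160), [0.698, 0.365], np.float64(0.788)), ((199, 153), [0.717, 0.279], np.float64(0.769)), ((197, 186), [0.63, 0.283], np.float64(0.691)), ((391, 104), [0.844, -0.219], np.float64(0.872))]
teal [386, 207, 77, 81, 4705] [423.1 246.9] [[385.3999938964844, 214.8000030517578], [451.6000061035156, 205.0], [462.6000061035156, 278.79998779296875], [396.29998779296875, 288.6000061035156]]
teal [15, 382, 18, 15, 143] [ 24.2 389.8] [[14.699999809265137, 392.20001220703125], [18.200000762939453, 379.79998779296875], [35.20000076293945, 384.6000061035156], [31.700000762939453, 397.1000061035156]]
teal [46, 386, 30, 19, 224] [ 62.7 393.9] [[45.5, 396.0], [68.69999694824219, 383.3999938964844], [75.69999694824219, 396.29998779296875], [52.5, 408.8999938964844]]
teal [318, 391, 31, 29, 234] [332.8 405.4] [[314.5, 395.5], [323.0, 387.0], [351.5, 415.5], [343.0, 424.0]]
teal [5, 395, 30, 12, 130] [ 19.1 400.4] [[4.699999809265137, 397.8999938964844], [6.099999904632568, 393.70001220703125], [34.900001525878906, 403.29998779296875], [33.5
[... 844 characters left out ...]
[81.5999984741211, 321.6000061035156], [77.80000305175781, 331.1000061035156]]
yellow [418, 179, 18, 18, 243] [426.2 187.7] [[414.5, 187.5], [426.0, 176.0], [438.0, 188.0], [426.5, 199.5]]
red [227, 174, 18, 17, 237] [235.3 181.9] [[227.0, 174.0], [244.0, 174.0], [244.0, 190.0], [227.0, 190.0]]
red [326, 243, 18, 36, 239] [335.3 260.7] [[325.8999938964844, 276.20001220703125], [338.70001220703125, 241.8000030517578], [345.5, 244.3000030517578], [332.70001220703125, 278.70001220703125]]
lime [253, 221, 27, 14, 300] [266.  227.4] [[252.39999389648438, 222.89999389648438], [278.70001220703125, 220.6999969482422], [279.70001220703125, 231.89999389648438], [253.3000030517578, 234.10000610351562]]
```

View pics/c1.png

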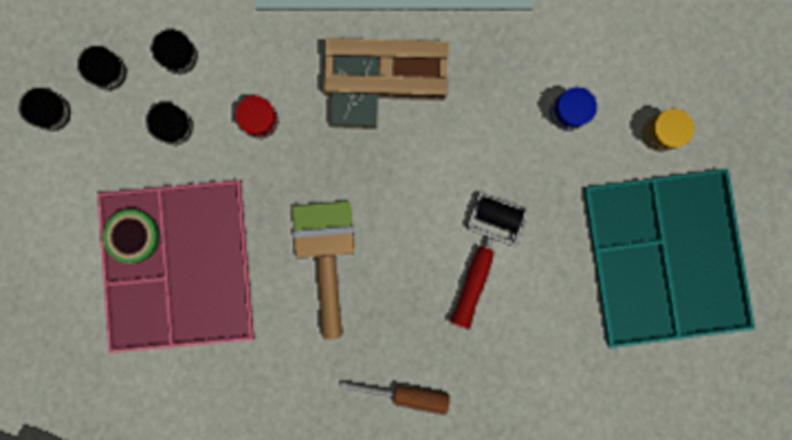

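The crop confirms the choice. The black pot at crop (168,122), which is top (196,185), is the nearest pot at 0.69 m, against 0.77–0.79 m for the others. The object at (391,104) is only a flat lid further away. Next I'll fit the poses by silhouette.

```bash
cat > fit.py <<'E'
from h import *
from scipy.optimize import minimize
im=cv2.imread('pics/top0.png')[:,:,::-1].copy()
hsv=cv2.cvtColor(im,cv2.COLOR_RGB2HSV)
def mask(rngs,box):
    m=np.zeros(hsv.shape[:2],np.uint8)
    for lo,hi in rngs:m|=cv2.inRange(hsv,lo,hi)
    o=np.zeros_like(m);x0,y0,x1,y1=box;o[y0:y1,x0:x1]=m[y0:y1,x0:x1];return o
def world(p,pts):
    c,s=np.cos(p[2]),np.sin(p[2]);pts=np.array(pts,float)
    return np.c_[p[0]+c*pts[:,0]-s*pts[:,1],p[1]+s*pts[:,0]+c*pts[:,1],pts[:,2]]
def boxpts(x0,x1,y0,y1,z0,z1):return [(x,y,z) for x in(x0,x1) for y in(y0,y1) for z in(z0,z1)]
def fit(m,hulls,p0,n='top'):
    k=4;big=cv2.resize(m,None,fx=k,fy=k,interpolation=cv2.INTER_LINEAR)>127
    def cost(p):
        r=np.zeros(big.shape,np.uint8)
        for h in hulls:
            uv=((proj(n,world(p,h))+.5)*k-.5)
            cv2.fillConvexPoly(r,cv2.convexHull(np.round(uv*16).astype(np.int32)),1,shift=4)
        r=r>0;return 1-(r&big).sum()/(r|big).sum()
    best=None
    for d in(0,.15,-.15):
        s=np.array([p0,[p0[0]+.01,p0[1],p0[2]+d],[p0[0],p0[1]+.01,p0[2]+d+.05],[p0[0],p0[1],p0[2]+d+.1]])
        o=minimize(cost,p0,method='Nelder-Mead',options=dict(initial_simplex=s,xatol=1e-4,fatol=1e-5))
        if best is None or o.fun<best.fun:best=o
    return best.x.round(4),round(best.fun,3)
E
python3 - <<'E'
from fit import *
g=lambda u,v,z,a:[*unproj('top',(u,v),z)[0],a]
print('teal',fit(cv2.morphologyEx(mask([((78,80,30),(102,255,255))],(375,195,475,300)),cv2.MORPH_CLOSE,np.ones((7,7))),[boxpts(-.096,.096,-.086,.086,0,.012)],g(424,247,.01,.1)))
print('pink',fit(cv2.morphologyEx(mask([((160,50,50),(179,255,255)),((0,50,50),(5,255,255))],(155,200,245,300)),cv2.MORPH_CLOSE,np.ones((25,25))),[boxpts(-.096,.096,-.087,.087,0,.012)],g(200,250,.01,.05)))
wood=[((5,60,60),(22,255,255))]
m=cv2.morphologyEx(mask(wood,(255,140,330,180)),cv2.MORPH_CLOSE,np.ones((9,9)))
print('rack',fit(m,[boxpts(-.032,.032,-.0725,.0725,0,.045)],g(295,162,.03,-.05)))
m=mask([((0,100,50),(8,255,255)),((172,100,50),(179,255,255))],(315,235,355,285))
print('brayer',fit(m,[boxpts(-.08,.018,-.012,.012,.005,.02)],g(340,250,.013,-.3)))
m=mask([((5,60,60),(26,255,255))],(255,246,285,290));mb=mask([((28,70,70),(45,255,255))],(245,215,290,240))
cv2.imwrite('pics/m.png',m|mb)
print('squeegee handle',fit(m,[boxpts(-.08,.018,-.012,.012,.005,.02)],g(267,258,.0125,.05)))
for n,uv in(('blue',(381.8,178)),('yellow',(426.2,187.7)),('red',(235.3,181.9)),('black',(196.5,185.5)),('lime c',(266,227.4)),('lino near L',(269.5,187)),('lino near R',(291.5,187.5))):print(n,unproj('top',uv,{'lime c':.012,'lino near L':.033,'lino near R':.033}.get(n,.053)).round(4))
E
```

```text
teal (array([ 0.4764, -0.3084,  0.1349]), np.float64(0.016))
pink (array([0.4645, 0.284 , 0.0947]), np.float64(0.014))
rack (array([ 0.7018,  0.0297, -0.0393]), np.float64(0.063))
brayer (array([ 0.4686, -0.0864, -0.3722]), np.float64(0.207))
squeegee handle (array([0.4593, 0.0995, 0.0724]), np.float64(0.129))
blue [[ 0.6512 -0.1921]]
yellow [[ 0.6262 -0.3044]]
red [[0.6413 0.1841]]
black [[0.632  0.2844]]
lime c [[0.5253 0.1063]]
lino near L [[0.6305 0.0966]]
lino near R [[0.6291 0.039 ]]
```

```bash
cat > plan.py <<'E'
# usage: plan.py x y tipz yaw  (tipz: fingertip height)  or  frame-based via names
import sys
from h import *
F=dict(teal=(.4764,-.3084,.1349),pink=(.4645,.284,.0947),rack=(.7018,.0297,-.0393),w=(0,0,0))
f,x,y,tz,a=sys.argv[1],*map(float,sys.argv[2:6])
X,Y,t=F[f];wx=X+np.cos(t)*x-np.sin(t)*y;wy=Y+np.sin(t)*x+np.cos(t)*y;a=a+t
s=ctrl.get_state();M=R.from_quat(s['tool_rot']).as_matrix()
D=np.array([[np.cos(a),np.sin(a),0],[np.sin(a),-np.cos(a),0],[0,0,-1]]).T
if (M.T@D)[0,0]<0: D[:,:2]*=-1
rv=R.from_matrix(M.T@D).as_rotvec()
d=D.T@(np.array([wx,wy,tz+.182])-s['position'])
tip=s['position']+M[:,2]*.182
print('t%.1f'%s['time'],'tip',tip.round(4),'w %.4f'%s['width'],'F',np.round(s['ft_force'],1),'q6 %.2f'%s['q'][5],'| target',np.round([wx,wy,tz],4),'rot',rv.round(3),'after-rot cm',(d*100).round(2),'before-rot',(M.T@D@d*100).round(2))
E
python3 plan.py rack -.052 .036 .12 1.5708
```

```text
t0.1 tip [0.1753 0.5732 0.2219] w 0.0881 F [ 0.3 -0.5  0.8] q6 -0.12 | target [0.6513 0.0677 0.12  ] rot [-0.     0.002 -0.257] after-rot cm [-48.67  49.54  10.19] before-rot [-34.43  60.3   10.24]
```

```bash
python3 -m pendant '[{"gripper":0,"delta_pos":[0,0,0],"rot":[0,0,-0.13]},{"gripper":0,"delta_pos":[0,0,0],"rot":[0,0,-0.13]},{"gripper":0,"delta_pos":[-3.3,3.4,0],"rot":[0,0,0]},{"gripper":0,"delta_pos":[-3.3,3.4,0],"rot":[0,0,0]},{"gripper":0,"delta_pos":[-3.3,3.4,0],"rot":[0,0,0]},{"gripper":0,"delta_pos":[-3.3,3.4,0],"rot":[0,0,0]},{"gripper":0,"delta_pos":[-3.3,3.4,0],"rot":[0,0,0]},{"gripper":0,"delta_pos":[-3.3,3.4,0],"rot":[0,0,0]},{"gripper":0,"delta_pos":[-3.3,3.4,0],"rot":[0,0,0]},{"gripper":0,"delta_pos":[-3.3,3.4,0],"rot":[0,0,0]}]'; python3 plan.py rack -.052 .036 .12 1.5708
```

```text
time: 1.1
position: [0.4448, 0.2971, 0.4]
tool_rot: [0.712, 0.702, -0.003, -0.0]
ft_force: [1.1, 0.5, 0.7]
width: 0.0875
t1.1 tip [0.4439 0.2964 0.218 ] w 0.0875 F [1.1 0.5 0.7] q6 -1.10 | target [0.6513 0.0677 0.12  ] rot [-0.005  0.004  0.025] after-rot cm [-22.11  21.53   9.8 ] before-rot [-22.6   21.02   9.78]
```

```bash
python3 -m pendant '[{"gripper":0,"delta_pos":[-3,2.8,1.2],"rot":[0,0,0.025]},{"gripper":0,"delta_pos":[-3,2.8,1.2],"rot":[0,0,0]},{"gripper":0,"delta_pos":[-3,2.8,1.2],"rot":[0,0,0]},{"gripper":0,"delta_pos":[-3,2.8,1.2],"rot":[0,0,0]},{"gripper":0,"delta_pos":[-3,2.8,1.2],"rot":[0,0,0]},{"gripper":0,"delta_pos":[-3,2.8,1.2],"rot":[0,0,0]},{"gripper":0,"delta_pos":[-3,2.8,1.2],"rot":[0,0,0]},{"gripper":0,"delta_pos":[-1.5,1.5,0.8],"rot":[0,0,0]},{"gripper":0,"delta_pos":[0,0,0],"rot":[0,0,0]},{"gripper":0,"delta_pos":[0,0,0],"rot":[0,0,0]}]'; python3 plan.py rack -.052 .036 .12 1.5708
python3 - <<'E'
from h import *
s=ctrl.get_state();im=ctrl.camera('wrist')
o=im[:,:,::-1].copy()
from fit import world
for h in(.033,):
    p=proj('wrist',world((.7018,.0297,-.0393),[(-.07,.009,h),(-.07,.063,h),(-.032,.063,.045),(-.032,.009,.045),(-.032,.0725,.045),(-.032,-.0725,.045)]),s)
    for u in p: cv2.circle(o,tuple(int(v) for v in u.round()),2,(0,0,255),-1)
    print(p.round(1))
cv2.imwrite('pics/w1.png',o)
E
```

```text
time: 2.1
position: [0.6563, 0.0481, 0.3014]
tool_rot: [0.724, 0.69, -0.004, -0.002]
ft_force: [0.2, 1.5, -0.2]
width: 0.0881
t2.1 tip [0.6549 0.0477 0.1194] w 0.0881 F [ 0.2  1.5 -0.2] q6 -1.55 | target [0.6513 0.0677 0.12  ] rot [-0.008  0.002 -0.009] after-rot cm [ 1.94 -0.58 -0.06] before-rot [ 1.93 -0.6  -0.06]
[[266.2 191.3]
 [344.5 190.6]
 [345.3 248.5]
 [266.6 249.1]
 [359.2 248.4]
 [148.2 250. ]]
```

View pics/w1.png

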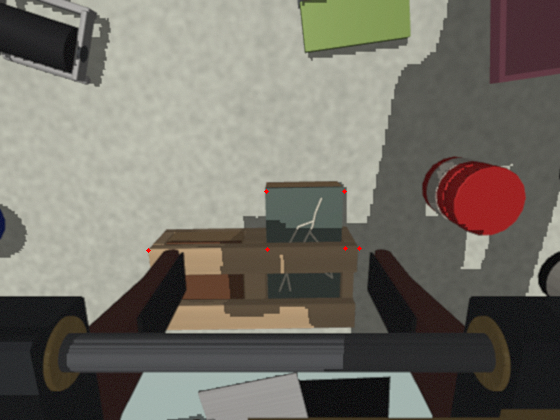

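The wrist view confirms the rack fit. The block's lino corners at (266,189) and (346,189) and the rack's front roof edge at row 248 match the projection to within about 2–3 px. Descending on the block's end.

```bash
python3 -m pendant '[{"gripper":0,"delta_pos":[1.95,-0.8,0],"rot":[-0.008,0,-0.009]},{"gripper":0,"delta_pos":[0,0,0],"rot":[0,0,0]},{"gripper":0,"delta_pos":[0,0,2],"rot":[0,0,0]},{"gripper":0,"delta_pos":[0,0,2],"rot":[0,0,0]},{"gripper":0,"delta_pos":[0,0,2],"rot":[0,0,0]},{"gripper":0,"delta_pos":[0,0,1],"rot":[0,0,0]},{"gripper":0,"delta_pos":[0,0,0],"rot":[0,0,0]},{"gripper":0,"delta_pos":[0,0,0],"rot":[0,0,0]},{"gripper":0,"delta_pos":[0,0,0],"rot":[0,0,0]},{"gripper":0,"delta_pos":[0,0,0],"rot":[0,0,0]}]'; python3 plan.py rack -.054 .036 .013 1.5708
```

```text
time: 3.15
position: [0.6461, 0.0768, 0.2379]
tool_rot: [0.716, 0.698, 0.002, 0.004]
ft_force: [0.2, 0.1, -0.8]
width: 0.0879
t3.1 tip [0.6476 0.0764 0.0559] w 0.0879 F [ 0.2  0.1 -0.8] q6 -1.53 | target [0.6493 0.0678 0.013 ] rot [0.008 0.002 0.013] after-rot cm [-0.89  0.35  4.29] before-rot [-0.88  0.31  4.29]
```

```bash
python3 -m pendant '[{"gripper":0,"delta_pos":[-0.9,0.35,0],"rot":[0.008,0,0.013]},{"gripper":0,"delta_pos":[0,0,0],"rot":[0,0,0]},{"gripper":0,"delta_pos":[0,0,0],"rot":[0,0,0]},{"gripper":0,"delta_pos":[0,0,0],"rot":[0,0,0]},{"gripper":0,"delta_pos":[0,0,0],"rot":[0,0,0]},{"gripper":0,"delta_pos":[0,0,0],"rot":[0,0,0]},{"gripper":0,"delta_pos":[0,0,0],"rot":[0,0,0]},{"gripper":0,"delta_pos":[0,0,0],"rot":[0,0,0]},{"gripper":0,"delta_pos":[0,0,0],"rot":[0,0,0]},{"gripper":0,"delta_pos":[0,0,0],"rot":[0,0,0]}]'; python3 plan.py rack -.054 .036 .013 1.5708
```

```text
time: 4.15
position: [0.6504, 0.0665, 0.2396]
tool_rot: [0.722, 0.692, 0.0, 0.002]
ft_force: [-0.5, 0.4, 0.0]
width: 0.0878
t4.2 tip [0.6508 0.0661 0.0576] w 0.0878 F [-0.5  0.4  0. ] q6 -1.53 | target [0.6493 0.0678 0.013 ] rot [ 0.002  0.002 -0.002] after-rot cm [ 0.13 -0.12  4.46] before-rot [ 0.14 -0.13  4.46]
```

```bash
python3 -m pendant '[{"gripper":0,"delta_pos":[0.1,-0.1,1.2],"rot":[0,0,0]},{"gripper":0,"delta_pos":[0,0,1.2],"rot":[0,0,0]},{"gripper":0,"delta_pos":[0,0,1.1],"rot":[0,0,0]},{"gripper":0,"delta_pos":[0,0,0.8],"rot":[0,0,0]},{"gripper":0,"delta_pos":[0,0,0],"rot":[0,0,0]},{"gripper":0.3,"delta_pos":[0,0,0],"rot":[0,0,0]},{"gripper":0.6,"delta_pos":[0,0,0],"rot":[0,0,0]},{"gripper":0.6,"delta_pos":[0,0,0],"rot":[0,0,0]},{"gripper":0.6,"delta_pos":[0,0,0],"rot":[0,0,0]},{"gripper":0.6,"delta_pos":[0,0,0],"rot":[0,0,0]}]'; python3 plan.py rack -.124 .036 .013 1.5708
```

```text
time: 5.15
position: [0.6492, 0.0676, 0.192]
tool_rot: [0.722, 0.692, -0.0, 0.001]
ft_force: [0.1, -0.4, -0.7]
width: 0.0541
t5.2 tip [0.6494 0.0672 0.01  ] w 0.0541 F [ 0.1 -0.4 -0.7] q6 -1.53 | target [0.5793 0.0705 0.013 ] rot [ 0.001  0.002 -0.002] after-rot cm [ 0.02 -7.   -0.3 ] before-rot [ 0.01 -7.   -0.31]
```

```bash
python3 -m pendant '[{"gripper":0.6,"delta_pos":[0,-0.7,0],"rot":[0,0,0]},{"gripper":0.6,"delta_pos":[0,-0.7,0],"rot":[0,0,0]},{"gripper":0.6,"delta_pos":[0,-0.7,0],"rot":[0,0,0]},{"gripper":0.6,"delta_pos":[0,-0.7,0],"rot":[0,0,0]},{"gripper":0.6,"delta_pos":[0,-0.7,0],"rot":[0,0,0]},{"gripper":0.6,"delta_pos":[0,-0.7,0],"rot":[0,0,0]},{"gripper":0.6,"delta_pos":[0,-0.8,0],"rot":[0,0,0]},{"gripper":0.6,"delta_pos":[0,-0.8,0],"rot":[0,0,0]},{"gripper":0.6,"delta_pos":[0,-0.8,0],"rot":[0,0,0]},{"gripper":0.6,"delta_pos":[0,-0.8,0],"rot":[0,0,0]}]'; python3 plan.py rack -.134 .036 .013 1.5708
```

```text
time: 6.15
position: [0.5685, 0.0709, 0.1922]
tool_rot: [0.722, 0.692, -0.0, 0.001]
ft_force: [-0.1, 0.7, -1.3]
width: 0.0538
t6.2 tip [0.5686 0.0705 0.0102] w 0.0538 F [-0.1  0.7 -1.3] q6 -1.52 | target [0.5693 0.0709 0.013 ] rot [ 0.001  0.002 -0.002] after-rot cm [ 0.01  0.08 -0.28] before-rot [ 0.01  0.08 -0.28]
```

```bash
python3 -m pendant '[{"gripper":0.6,"delta_pos":[0,0,0.3],"rot":[0,0,0]},{"gripper":0.6,"delta_pos":[0,0,0.3],"rot":[0,0,0]},{"gripper":0.6,"delta_pos":[0,0,0],"rot":[0,0,0]},{"gripper":0.25,"delta_pos":[0,0,0],"rot":[0,0,0]},{"gripper":0.2,"delta_pos":[0,0,0],"rot":[0,0,0]},{"gripper":0.2,"delta_pos":[0,0,0],"rot":[0,0,0]},{"gripper":0.2,"delta_pos":[0,0,-1],"rot":[0,0,0]},{"gripper":0.2,"delta_pos":[0,1.3,0],"rot":[0,0,0]},{"gripper":0.2,"delta_pos":[0,1.3,0],"rot":[0,0,0]},{"gripper":0.2,"delta_pos":[0,0,0],"rot":[0,0,0]}]'; python3 plan.py rack -.108 .036 .0125 1.5708
```

```text
time: 7.15
position: [0.5979, 0.0697, 0.1978]
tool_rot: [0.722, 0.692, 0.001, 0.003]
ft_force: [-0.4, -0.5, 0.9]
width: 0.0703
t7.2 tip [0.5988 0.0693 0.0158] w 0.0703 F [-0.4 -0.5  0.9] q6 -1.53 | target [0.5953 0.0699 0.0125] rot [ 0.005  0.002 -0.002] after-rot cm [ 0.01 -0.26  0.33] before-rot [ 0.01 -0.26  0.33]
```

```bash
python3 -m pendant '[{"gripper":0.2,"delta_pos":[0,-0.3,0.25],"rot":[0.005,0,0]},{"gripper":0.2,"delta_pos":[0,0,0],"rot":[0,0,0]},{"gripper":0.6,"delta_pos":[0,0,0],"rot":[0,0,0]},{"gripper":0.6,"delta_pos":[0,0,0],"rot":[0,0,0]},{"gripper":0.6,"delta_pos":[0,0,0],"rot":[0,0,0]},{"gripper":0.6,"delta_pos":[0,0,0],"rot":[0,0,0]},{"gripper":0.6,"delta_pos":[0,0,0],"rot":[0,0,0]},{"gripper":0.6,"delta_pos":[0,0,-1],"rot":[0,0,0]},{"gripper":0.6,"delta_pos":[0,0,-2.5],"rot":[0,0,0]},{"gripper":0.6,"delta_pos":[0,0,-2.5],"rot":[0,0,0]}]'; python3 plan.py teal -.037 .044 .06 1.5708
python3 - <<'E'
from h import *
im=ctrl.camera('wrist');cv2.imwrite('pics/w2.png',im[:,:,::-1])
im=ctrl.camera('scene');cv2.imwrite('pics/s2.png',cv2.resize(im[120:310,150:450,::-1],None,fx=2.5,fy=2.5))
E
```

```text
time: 8.15
position: [0.5921, 0.0699, 0.2531]
tool_rot: [0.722, 0.692, -0.005, -0.003]
ft_force: [0.7, -0.3, -1.0]
width: 0.0537
t8.2 tip [0.5901 0.0696 0.0711] w 0.0537 F [ 0.7 -0.3 -1. ] q6 -1.53 | target [ 0.4338 -0.2698  0.06  ] rot [-0.011  0.001 -0.176] after-rot cm [-31.53 -20.26   1.11] before-rot [-34.59 -14.4    1.35]
```

View pics/w2.png

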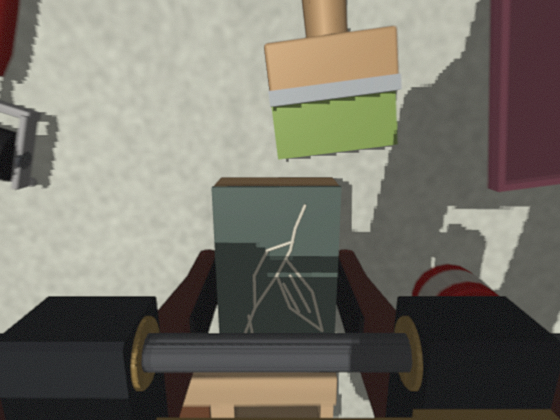

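The wrist view shows the block held level and centred, lino up, with its near edge at row 186. Carrying it to the teal tray.

```bash
python3 -m pendant '[{"gripper":0.6,"delta_pos":[0,0,0],"rot":[-0.01,0,-0.09]},{"gripper":0.6,"delta_pos":[0,0,0],"rot":[0,0,-0.09]},{"gripper":0.6,"delta_pos":[-3.8,-2.4,0],"rot":[0,0,0]},{"gripper":0.6,"delta_pos":[-3.8,-2.4,0],"rot":[0,0,0]},{"gripper":0.6,"delta_pos":[-3.8,-2.4,0],"rot":[0,0,0]},{"gripper":0.6,"delta_pos":[-3.8,-2.4,0],"rot":[0,0,0]},{"gripper":0.6,"delta_pos":[-3.8,-2.4,0],"rot":[0,0,0]},{"gripper":0.6,"delta_pos":[-3.8,-2.4,0],"rot":[0,0,0]},{"gripper":0.6,"delta_pos":[-3.8,-2.4,0],"rot":[0,0,0]},{"gripper":0.6,"delta_pos":[-2.5,-1.8,0],"rot":[0,0,0]}]'; python3 plan.py teal -.037 .044 .06 1.5708
```

```text
time: 9.25
position: [0.4485, -0.2513, 0.2513]
tool_rot: [0.65, 0.76, 0.003, 0.004]
ft_force: [-0.2, 0.1, -0.8]
width: 0.0536
t9.2 tip [ 0.4502 -0.2513  0.0693] w 0.0536 F [-0.2  0.1 -0.8] q6 -2.38 | target [ 0.4338 -0.2698  0.06  ] rot [0.009 0.001 0.021] after-rot cm [-1.63 -1.71  0.93] before-rot [-1.59 -1.75  0.92]
```

```bash
python3 -m pendant '[{"gripper":0.6,"delta_pos":[-0.8,-0.85,0],"rot":[0.009,0,0.02]},{"gripper":0.6,"delta_pos":[-0.8,-0.85,0],"rot":[0,0,0]},{"gripper":0.6,"delta_pos":[0,0,0],"rot":[0,0,0]},{"gripper":0.6,"delta_pos":[0,0,0.5],"rot":[0,0,0]},{"gripper":0.6,"delta_pos":[0,0,0.5],"rot":[0,0,0]},{"gripper":0.6,"delta_pos":[0,0,0.5],"rot":[0,0,0]},{"gripper":0.6,"delta_pos":[0,0,0],"rot":[0,0,0]},{"gripper":0.6,"delta_pos":[0,0,0],"rot":[0,0,0]},{"gripper":0.6,"delta_pos":[0,0,0],"rot":[0,0,0]},{"gripper":0.6,"delta_pos":[0,0,0],"rot":[0,0,0]}]'; python3 plan.py teal -.037 .044 .0155 1.5708
python3 - <<'E'
from h import *
from fit import world
s=ctrl.get_state();o=ctrl.camera('wrist')[:,:,::-1].copy()
T=(.4764,-.3084,.1349)
p=proj('wrist',world(T,[(x,y,.012) for x in(-.092,.018) for y in(.006,.082)]+[(x,y,.012) for x in(-.096,.096) for y in(-.086,.086)]),s)
for u in p: cv2.circle(o,tuple(int(v) for v in u.round()),3,(0,0,255),-1)
cv2.imwrite('pics/w3.png',o)
E
```

```text
time: 10.25
position: [0.4331, -0.2681, 0.233]
tool_rot: [0.658, 0.753, -0.0, -0.001]
ft_force: [0.7, -0.9, -1.6]
width: 0.0538
t10.2 tip [ 0.4326 -0.2678  0.051 ] w 0.0538 F [ 0.7 -0.9 -1.6] q6 -2.40 | target [ 0.4338 -0.2698  0.0155] rot [-0.002 -0.002  0.   ] after-rot cm [-0.18  0.05  3.55] before-rot [-0.19  0.06  3.55]
```

View pics/w3.png

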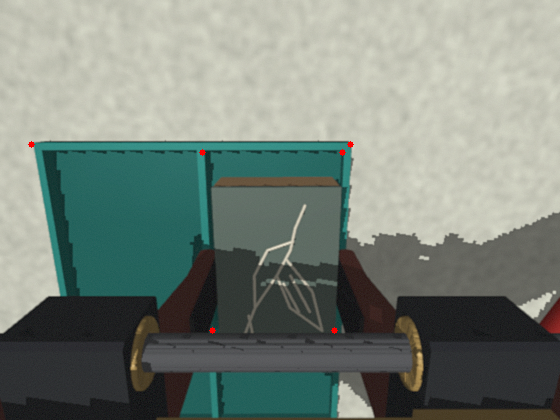

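The tray matches the fit to about 2–3 mm, lying slightly to image right (corners at 37 and 352 against projected 31 and 350). The block sits over its bay, so I'm lowering it.

```bash
python3 -m pendant '[{"gripper":0.6,"delta_pos":[0,0,0.9],"rot":[0,0,0]},{"gripper":0.6,"delta_pos":[0,0,0.9],"rot":[0,0,0]},{"gripper":0.6,"delta_pos":[0,0,0.8],"rot":[0,0,0]},{"gripper":0.6,"delta_pos":[0,0,0.5],"rot":[0,0,0]},{"gripper":0.6,"delta_pos":[0,0,0.2],"rot":[0,0,0]},{"gripper":0.6,"delta_pos":[0,0,0],"rot":[0,0,0]},{"gripper":0.6,"delta_pos":[0,0,0],"rot":[0,0,0]},{"gripper":0.6,"delta_pos":[0,0,0],"rot":[0,0,0]},{"gripper":0.6,"delta_pos":[0,0,0],"rot":[0,0,0]},{"gripper":0.6,"delta_pos":[0,0,0],"rot":[0,0,0]}]'; python3 plan.py teal -.037 .044 .0155 1.5708
```

```text
time: 11.3
position: [0.4331, -0.2684, 0.1973]
tool_rot: [0.658, 0.753, -0.0, -0.001]
ft_force: [-0.2, -0.2, 0.9]
width: 0.0534
t11.3 tip [ 0.4327 -0.2681  0.0153] w 0.0534 F [-0.2 -0.2  0.9] q6 -2.40 | target [ 0.4338 -0.2698  0.0155] rot [-0.002 -0.002 -0.   ] after-rot cm [-0.15  0.05 -0.02] before-rot [-0.15  0.05 -0.02]
```

```bash
python3 -m pendant '[{"gripper":0.3,"delta_pos":[0,0,0],"rot":[0,0,0]},{"gripper":0.25,"delta_pos":[0,0,0],"rot":[0,0,0]},{"gripper":0.25,"delta_pos":[0,0,0],"rot":[0,0,0]},{"gripper":0.25,"delta_pos":[0,0,-1],"rot":[0,0,0]},{"gripper":0.2,"delta_pos":[0,0,-2.5],"rot":[0,0,0]},{"gripper":0.2,"delta_pos":[0,0,-4],"rot":[0,0,0]},{"gripper":0.2,"delta_pos":[0,0,-3],"rot":[0,0,0]},{"gripper":0,"delta_pos":[0,0,0],"rot":[0,0,0.13]},{"gripper":0,"delta_pos":[0,0,0],"rot":[0,0,0.13]},{"gripper":0,"delta_pos":[0,0,0],"rot":[0,0,0.13]}]'; python3 plan.py w .4714 -.0875 .12 1.199
```

```text
time: 12.3
position: [0.4335, -0.2688, 0.3111]
tool_rot: [0.795, 0.606, -0.0, 0.0]
ft_force: [-0.3, -0.5, 0.1]
width: 0.0872
t12.3 tip [ 0.4336 -0.269   0.1291] w 0.0872 F [-0.3 -0.5  0.1] q6 -1.99 | target [ 0.4714 -0.0875  0.12  ] rot [0.001 0.001 0.104] after-rot cm [18.27 -3.06  0.91] before-rot [18.49 -1.15  0.89]
```

```bash
python3 -m pendant '[{"gripper":0,"delta_pos":[0,0,0],"rot":[0,0,0.104]},{"gripper":0,"delta_pos":[3.6,-0.6,0.2],"rot":[0,0,0]},{"gripper":0,"delta_pos":[3.6,-0.6,0.2],"rot":[0,0,0]},{"gripper":0,"delta_pos":[3.6,-0.6,0.2],"rot":[0,0,0]},{"gripper":0,"delta_pos":[3.6,-0.6,0.2],"rot":[0,0,0]},{"gripper":0,"delta_pos":[2.7,-0.5,0],"rot":[0,0,0]},{"gripper":0,"delta_pos":[1,0,0],"rot":[0,0,0]},{"gripper":0,"delta_pos":[0,0,0],"rot":[0,0,0]},{"gripper":0,"delta_pos":[0,0,0],"rot":[0,0,0]},{"gripper":0,"delta_pos":[0,0,0],"rot":[0,0,0]}]'; python3 plan.py w .4714 -.0875 .12 1.199
python3 - <<'E'
from h import *
from fit import world
s=ctrl.get_state();o=ctrl.camera('wrist')[:,:,::-1].copy();cv2.imwrite('pics/w4raw.png',o)
import json;json.dump({k:list(map(float,s[k])) for k in('position','tool_rot')},open('s4.json','w'))
T=(.4686,-.0864,-.3722)
p=proj('wrist',world(T,[(x,y,.013) for x in(-.08,.018) for y in(-.012,.012)]+[(.003,0,.025),(.06,-.031,.02),(.06,.031,.02)]),s)
for u in p: cv2.circle(o,tuple(int(v) for v in u.round()),3,(0,255,0),-1)
cv2.imwrite('pics/w4.png',o);print(p.round(0))
E
```

```text
time: 13.3
position: [0.4758, -0.0872, 0.3096]
tool_rot: [0.829, 0.559, 0.002, 0.006]
ft_force: [-0.3, 0.0, -0.1]
width: 0.0882
t13.3 tip [ 0.4775 -0.0886  0.1276] w 0.0882 F [-0.3  0.  -0.1] q6 -1.51 | target [ 0.4714 -0.0875  0.12  ] rot [ 0.012  0.003 -0.012] after-rot cm [-0.19 -0.4   0.76] before-rot [-0.19 -0.4   0.76]
[[258.  88.]
 [292.  88.]
 [261. 220.]
 [292. 220.]
 [276. 205.]
 [238. 273.]
 [316. 272.]]
```

View pics/w4.png

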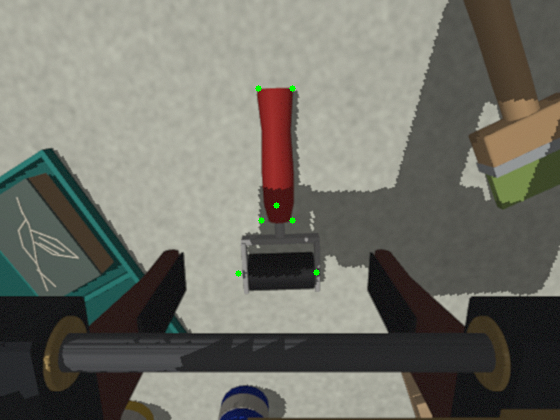

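The brayer handle runs (275,88)–(278,220), matching the fit. The roller centre at (281,270) is 4 px right of the projection, so yaw is about -0.35. The block lies flat in its bay at the left. Descending.

```bash
python3 plan.py w .472 -.0858 .005 1.2208; python3 -m pendant '[{"gripper":0,"delta_pos":[0.0,-0.4,0],"rot":[0.012,0,-0.03]},{"gripper":0,"delta_pos":[0,0,0],"rot":[0,0,0]},{"gripper":0.2,"delta_pos":[0,0,2],"rot":[0,0,0]},{"gripper":0.3,"delta_pos":[0,0,2],"rot":[0,0,0]},{"gripper":0.3,"delta_pos":[0,0,2],"rot":[0,0,0]},{"gripper":0.3,"delta_pos":[0,0,1.8],"rot":[0,0,0]},{"gripper":0.3,"delta_pos":[0,0,0],"rot":[0,0,0]},{"gripper":0.3,"delta_pos":[0,0,0],"rot":[0,0,0]},{"gripper":0.3,"delta_pos":[0,0,0],"rot":[0,0,0]},{"gripper":0.3,"delta_pos":[0,0,0],"rot":[0,0,0]}]'; python3 plan.py w .472 -.0858 .005 1.2208
```

```text
t13.3 tip [ 0.4775 -0.0887  0.1276] w 0.0876 F [ 1.1  0.4 -0.3] q6 -1.51 | target [ 0.472  -0.0858  0.005 ] rot [ 0.012  0.004 -0.034] after-rot cm [ 0.02 -0.41 12.26] before-rot [ 0.05 -0.55 12.25]
time: 14.35
position: [0.4741, -0.094, 0.2317]
tool_rot: [0.825, 0.566, 0.0, 0.005]
ft_force: [-0.0, -0.2, 0.2]
width: 0.0615
t14.3 tip [ 0.4751 -0.0952  0.0497] w 0.0615 F [-0.  -0.2  0.2] q6 -1.53 | target [ 0.472  -0.0858  0.005 ] rot [ 0.008  0.005 -0.018] after-rot cm [ 0.7  -0.47  4.47] before-rot [ 0.71 -0.52  4.46]
```

```bash
python3 -m pendant '[{"gripper":0.3,"delta_pos":[0.7,-0.45,0],"rot":[0.008,0.004,-0.018]},{"gripper":0.3,"delta_pos":[0,0,0],"rot":[0,0,0]},{"gripper":0.3,"delta_pos":[0,0,1.3],"rot":[0,0,0]},{"gripper":0.3,"delta_pos":[0,0,1.3],"rot":[0,0,0]},{"gripper":0.3,"delta_pos":[0,0,1.2],"rot":[0,0,0]},{"gripper":0.3,"delta_pos":[0,0,0.5],"rot":[0,0,0]},{"gripper":0.3,"delta_pos":[0,0,0],"rot":[0,0,0]},{"gripper":0.3,"delta_pos":[0,0,0],"rot":[0,0,0]},{"gripper":0.3,"delta_pos":[0,0,0],"rot":[0,0,0]},{"gripper":0.3,"delta_pos":[0,0,0],"rot":[0,0,0]}]'; python3 plan.py w .472 -.0858 .005 1.2208
```

```text
time: 15.35
position: [0.4745, -0.0844, 0.1921]
tool_rot: [0.818, 0.575, 0.003, 0.003]
ft_force: [-0.4, -0.0, 0.1]
width: 0.0616
t15.3 tip [ 0.476  -0.0849  0.0101] w 0.0616 F [-0.4 -0.   0.1] q6 -1.54 | target [ 0.472  -0.0858  0.005 ] rot [ 0.008 -0.     0.004] after-rot cm [-0.22 -0.19  0.51] before-rot [-0.22 -0.19  0.51]
```

```bash
python3 -m pendant '[{"gripper":0.3,"delta_pos":[-0.1,-0.2,0.5],"rot":[0.008,0,0]},{"gripper":0.3,"delta_pos":[0,0,0],"rot":[0,0,0]},{"gripper":0.6,"delta_pos":[0,0,0],"rot":[0,0,0]},{"gripper":0.9,"delta_pos":[0,0,0],"rot":[0,0,0]},{"gripper":0.9,"delta_pos":[0,0,0],"rot":[0,0,0]},{"gripper":0.9,"delta_pos":[0,0,0],"rot":[0,0,0]},{"gripper":0.9,"delta_pos":[0,0,0],"rot":[0,0,0]},{"gripper":0.9,"delta_pos":[0,0,-1],"rot":[0,0,0]},{"gripper":0.9,"delta_pos":[0,0,-2],"rot":[0,0,0]},{"gripper":0.9,"delta_pos":[0,0,-3],"rot":[0,0,0]}]'; python3 plan.py teal .003 -.040 .06 1.5708
```

```text
time: 16.35
position: [0.4704, -0.0843, 0.2465]
tool_rot: [0.818, 0.575, -0.002, -0.003]
ft_force: [-0.1, -1.0, -0.8]
width: 0.0235
t16.4 tip [ 0.469  -0.0837  0.0645] w 0.0235 F [-0.1 -1.  -0.8] q6 -1.55 | target [ 0.4848 -0.3476  0.06  ] rot [-0.008 -0.002 -0.481] after-rot cm [-26.29  -2.12   0.45] before-rot [-24.29  10.28   0.37]
```

```bash
python3 -m pendant '[{"gripper":0.9,"delta_pos":[0,0,0],"rot":[-0.008,0,-0.12]},{"gripper":0.9,"delta_pos":[0,0,0],"rot":[0,0,-0.12]},{"gripper":0.9,"delta_pos":[0,0,0],"rot":[0,0,-0.12]},{"gripper":0.9,"delta_pos":[0,0,0],"rot":[0,0,-0.12]},{"gripper":0.9,"delta_pos":[-4.4,-0.4,0],"rot":[0,0,0]},{"gripper":0.9,"delta_pos":[-4.4,-0.4,0],"rot":[0,0,0]},{"gripper":0.9,"delta_pos":[-4.4,-0.4,0],"rot":[0,0,0]},{"gripper":0.9,"delta_pos":[-4.4,-0.4,0],"rot":[0,0,0]},{"gripper":0.9,"delta_pos":[-4.4,-0.4,0],"rot":[0,0,0]},{"gripper":0.9,"delta_pos":[-3,-0.1,0],"rot":[0,0,0]}]'; python3 plan.py teal .003 -.038 .05 1.5708
```

```text
time: 17.35
position: [0.4885, -0.3383, 0.2573]
tool_rot: [0.647, 0.762, 0.002, 0.003]
ft_force: [0.3, 0.8, -2.2]
width: 0.0233
t17.4 tip [ 0.4898 -0.3384  0.0753] w 0.0233 F [ 0.3  0.8 -2.2] q6 -2.46 | target [ 0.4845 -0.3457  0.05  ] rot [0.007 0.002 0.029] after-rot cm [-0.68 -0.5   2.53] before-rot [-0.66 -0.54  2.53]
```

```bash
python3 -m pendant '[{"gripper":0.9,"delta_pos":[-0.65,-0.5,0],"rot":[0.007,0,0.029]},{"gripper":0.9,"delta_pos":[0,0,0],"rot":[0,0,0]},{"gripper":0.9,"delta_pos":[0,0,1],"rot":[0,0,0]},{"gripper":0.9,"delta_pos":[0,0,1],"rot":[0,0,0]},{"gripper":0.9,"delta_pos":[0,0,0.5],"rot":[0,0,0]},{"gripper":0.9,"delta_pos":[0,0,0],"rot":[0,0,0]},{"gripper":0.9,"delta_pos":[0,0,0],"rot":[0,0,0]},{"gripper":0.9,"delta_pos":[0,0,0],"rot":[0,0,0]},{"gripper":0.9,"delta_pos":[0,0,0],"rot":[0,0,0]},{"gripper":0.9,"delta_pos":[0,0,0],"rot":[0,0,0]}]'; python3 plan.py teal .003 -.038 .009 1.5708
python3 - <<'E'
from h import *
o=ctrl.camera('wrist')[:,:,::-1];cv2.imwrite('pics/w5.png',o)
E
```

```text
time: 18.35
position: [0.4837, -0.3428, 0.2306]
tool_rot: [0.658, 0.753, -0.0, -0.001]
ft_force: [0.3, -0.8, -1.8]
width: 0.0234
t18.4 tip [ 0.4832 -0.3425  0.0486] w 0.0234 F [ 0.3 -0.8 -1.8] q6 -2.44 | target [ 0.4845 -0.3457  0.009 ] rot [-0.003 -0.002 -0.001] after-rot cm [-0.29  0.04  3.96] before-rot [-0.3   0.05  3.96]
```

View pics/w5.png

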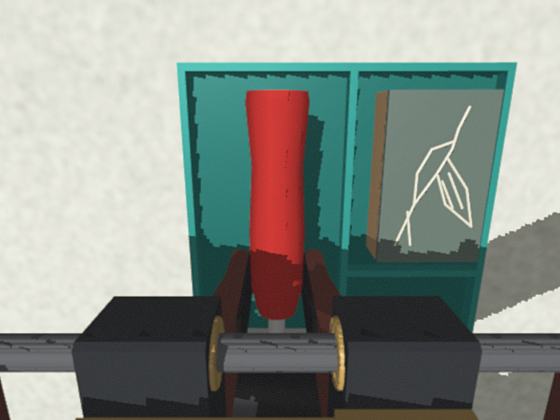

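The brayer is aligned with its bay. The bay spans columns 190–350 and the handle is at column 277, so I'll shift 3 mm left in the image. The block lies flat in its own bay. Lowering.

```bash
python3 -m pendant '[{"gripper":0.9,"delta_pos":[-0.3,0,0],"rot":[0,0,0]},{"gripper":0.9,"delta_pos":[0,0,0],"rot":[0,0,0]},{"gripper":0.9,"delta_pos":[0,0,1],"rot":[0,0,0]},{"gripper":0.9,"delta_pos":[0,0,1],"rot":[0,0,0]},{"gripper":0.9,"delta_pos":[0,0,1],"rot":[0,0,0]},{"gripper":0.9,"delta_pos":[0,0,0.5],"rot":[0,0,0]},{"gripper":0.9,"delta_pos":[0,0,0.2],"rot":[0,0,0]},{"gripper":0.9,"delta_pos":[0,0,0],"rot":[0,0,0]},{"gripper":0.9,"delta_pos":[0,0,0],"rot":[0,0,0]},{"gripper":0.9,"delta_pos":[0,0,0],"rot":[0,0,0]}]'; python3 plan.py teal .003 -.038 .009 1.5708
```

```text
time: 19.4
position: [0.4841, -0.3466, 0.1906]
tool_rot: [0.658, 0.753, -0.0, -0.001]
ft_force: [-0.9, -0.3, -0.4]
width: 0.0236
t19.4 tip [ 0.4836 -0.3464  0.0086] w 0.0236 F [-0.9 -0.3 -0.4] q6 -2.44 | target [ 0.4845 -0.3457  0.009 ] rot [-0.002 -0.001 -0.002] after-rot cm [ 0.09  0.06 -0.04] before-rot [ 0.09  0.06 -0.04]
```

```bash
python3 -m pendant '[{"gripper":0.6,"delta_pos":[0,0,0],"rot":[0,0,0]},{"gripper":0.57,"delta_pos":[0,0,0],"rot":[0,0,0]},{"gripper":0.57,"delta_pos":[0,0,0],"rot":[0,0,0]},{"gripper":0.57,"delta_pos":[0,0,-1.5],"rot":[0,0,0]},{"gripper":0.57,"delta_pos":[0,0,-3],"rot":[0,0,0]},{"gripper":0.3,"delta_pos":[0,0,-4],"rot":[0,0,0]},{"gripper":0,"delta_pos":[0,0,-3],"rot":[0,0,0]},{"gripper":0,"delta_pos":[0,0,0],"rot":[0,0,0]},{"gripper":0,"delta_pos":[0,0,0],"rot":[0,0,0]},{"gripper":0,"delta_pos":[0,0,0],"rot":[0,0,0]}]'; python3 plan.py w .6512 -.1921 .1 1.665
```

```text
time: 20.4
position: [0.4845, -0.3466, 0.3139]
tool_rot: [0.658, 0.753, -0.0, -0.0]
ft_force: [-0.5, -0.4, 0.2]
width: 0.0746
t20.4 tip [ 0.4844 -0.3467  0.1319] w 0.0746 F [-0.5 -0.4  0.2] q6 -2.44 | target [ 0.6512 -0.1921  0.1   ] rot [-0.001  0.     0.039] after-rot cm [13.82 18.05  3.19] before-rot [13.1  18.58  3.17]
```

```bash
python3 -m pendant '[{"gripper":0,"delta_pos":[0,0,0],"rot":[0,0,0.04]},{"gripper":0,"delta_pos":[2.8,3.6,0],"rot":[0,0,0]},{"gripper":0,"delta_pos":[2.8,3.6,0],"rot":[0,0,0]},{"gripper":0,"delta_pos":[2.8,3.6,0],"rot":[0,0,0]},{"gripper":0,"delta_pos":[2.8,3.6,0],"rot":[0,0,0]},{"gripper":0,"delta_pos":[1.8,2.5,0],"rot":[0,0,0]},{"gripper":0,"delta_pos":[0.6,0.8,0],"rot":[0,0,0]},{"gripper":0,"delta_pos":[0,0,0],"rot":[0,0,0]},{"gripper":0,"delta_pos":[0,0,0],"rot":[0,0,0]},{"gripper":0,"delta_pos":[0,0,0],"rot":[0,0,0]}]'; python3 plan.py w .6512 -.1921 .09 1.665
```

```text
time: 21.4
position: [0.648, -0.1906, 0.299]
tool_rot: [0.676, 0.737, -0.004, -0.011]
ft_force: [0.1, -0.5, -0.6]
width: 0.088
t21.4 tip [ 0.644 -0.189  0.117] w 0.0880 F [ 0.1 -0.5 -0.6] q6 -2.05 | target [ 0.6512 -0.1921  0.09  ] rot [-0.021 -0.011 -0.007] after-rot cm [-0.18  0.3   2.7 ] before-rot [-0.2   0.36  2.69]
```

```bash
python3 -m pendant '[{"gripper":0,"delta_pos":[-0.2,0.3,0],"rot":[-0.021,-0.011,-0.007]},{"gripper":0,"delta_pos":[0,0,0],"rot":[0,0,0]},{"gripper":0,"delta_pos":[0,0,1.5],"rot":[0,0,0]},{"gripper":0,"delta_pos":[0,0,1.5],"rot":[0,0,0]},{"gripper":0,"delta_pos":[0,0,1.5],"rot":[0,0,0]},{"gripper":0,"delta_pos":[0,0,1],"rot":[0,0,0]},{"gripper":0,"delta_pos":[0,0,0],"rot":[0,0,0]},{"gripper":0,"delta_pos":[0,0,0],"rot":[0,0,0]},{"gripper":0,"delta_pos":[0,0,0],"rot":[0,0,0]},{"gripper":0,"delta_pos":[0,0,0],"rot":[0,0,0]}]'; python3 plan.py w .6512 -.1921 .022 1.665;python3 - <<'E'
from h import *
s=ctrl.get_state();o=ctrl.camera('wrist')
m,l,b=blobs(o,(108,120,40),(130,255,255),300)
a=np.linspace(0,6.28,60)
for z in(.055,):
  p=proj('wrist',np.c_[.6512+.023*np.cos(a),-.1921+.023*np.sin(a),0*a+z],s);print(p.min(0).round(),p.max(0).round())
print([(st.tolist(),c.round()) for i,st,c in b])
E
```

```text
time: 22.4
position: [0.6487, -0.1975, 0.2418]
tool_rot: [0.675, 0.738, -0.0, 0.002]
ft_force: [0.1, -0.5, 0.8]
width: 0.0875
t22.4 tip [ 0.6491 -0.1979  0.0598] w 0.0875 F [ 0.1 -0.5  0.8] q6 -2.06 | target [ 0.6512 -0.1921  0.022 ] rot [ 0.002  0.003 -0.006] after-rot cm [0.51 0.3  3.78] before-rot [0.53 0.29 3.78]
[241. 231.] [334. 316.]
[([241, 216, 91, 98, 6855], array([286., 265.]))]
```

```bash
python3 -m pendant '[{"gripper":0,"delta_pos":[0.5,0.3,0],"rot":[0,0,0]},{"gripper":0,"delta_pos":[0,0,1.4],"rot":[0,0,0]},{"gripper":0,"delta_pos":[0,0,1.4],"rot":[0,0,0]},{"gripper":0,"delta_pos":[0,0,1],"rot":[0,0,0]},{"gripper":0.3,"delta_pos":[0,0,0],"rot":[0,0,0]},{"gripper":0.7,"delta_pos":[0,0,0],"rot":[0,0,0]},{"gripper":0.7,"delta_pos":[0,0,0],"rot":[0,0,0]},{"gripper":0.7,"delta_pos":[0,0,0],"rot":[0,0,0]},{"gripper":0.7,"delta_pos":[0,0,0],"rot":[0,0,0]},{"gripper":0.7,"delta_pos":[0,0,0],"rot":[0,0,0]}]'; python3 plan.py w .6512 -.1921 .022 1.665
```

```text
time: 23.45
position: [0.652, -0.1919, 0.2011]
tool_rot: [0.675, 0.738, 0.0, 0.002]
ft_force: [-0.3, -0.3, -1.5]
width: 0.0455
t23.4 tip [ 0.6526 -0.1924  0.0191] w 0.0455 F [-0.3 -0.3 -1.5] q6 -2.05 | target [ 0.6512 -0.1921  0.022 ] rot [ 0.003  0.003 -0.006] after-rot cm [-0.01 -0.08 -0.29] before-rot [-0.02 -0.08 -0.29]
```

```bash
python3 -m pendant '[{"gripper":0.7,"delta_pos":[0,0,-2],"rot":[0,0,0]},{"gripper":0.7,"delta_pos":[0,0,-4],"rot":[0,0,0]},{"gripper":0.7,"delta_pos":[0,0,-4],"rot":[0,0,0]},{"gripper":0.7,"delta_pos":[0,0,0],"rot":[0,0,0]},{"gripper":0.7,"delta_pos":[4,-2.2,0],"rot":[0,0,0]},{"gripper":0.7,"delta_pos":[4,-2.2,0],"rot":[0,0,0]},{"gripper":0.7,"delta_pos":[4,-2.2,0],"rot":[0,0,0]},{"gripper":0.7,"delta_pos":[4,-2.2,0],"rot":[0,0,0]},{"gripper":0.7,"delta_pos":[4,-2.2,0],"rot":[0,0,0]},{"gripper":0.7,"delta_pos":[4,-2.2,0],"rot":[0,0,0]}]'; python3 plan.py pink -.054 .048 .06 1.5708
```

```text
time: 24.45
position: [0.4963, 0.0377, 0.3001]
tool_rot: [0.678, 0.735, 0.001, 0.004]
ft_force: [0.3, 0.2, -1.2]
width: 0.0455
t24.4 tip [0.4976 0.0368 0.1181] w 0.0455 F [ 0.3  0.2 -1.2] q6 -1.71 | target [0.4062 0.3267 0.06  ] rot [ 0.007  0.006 -0.015] after-rot cm [29.62 -6.23  5.81] before-rot [29.56 -6.7   5.59]
```

```bash
python3 -m pendant '[{"gripper":0.7,"delta_pos":[4.3,-1,0],"rot":[0.007,0.006,-0.015]},{"gripper":0.7,"delta_pos":[4.3,-1,0],"rot":[0,0,0]},{"gripper":0.7,"delta_pos":[4.3,-1,0],"rot":[0,0,0]},{"gripper":0.7,"delta_pos":[4.3,-1,0],"rot":[0,0,0]},{"gripper":0.7,"delta_pos":[4.3,-1,0],"rot":[0,0,0]},{"gripper":0.7,"delta_pos":[4.2,-0.8,0],"rot":[0,0,0]},{"gripper":0.7,"delta_pos":[2.5,-0.4,0],"rot":[0,0,0]},{"gripper":0.7,"delta_pos":[0.8,0,0],"rot":[0,0,0]},{"gripper":0.7,"delta_pos":[0,0,0],"rot":[0,0,0]},{"gripper":0.7,"delta_pos":[0,0,0],"rot":[0,0,0]}]'; python3 plan.py pink -.054 .048 .06 1.5708
```

```text
time: 25.45
position: [0.395, 0.3333, 0.2956]
tool_rot: [0.671, 0.742, -0.003, -0.002]
ft_force: [-0.2, 0.2, -1.7]
width: 0.0455
t25.4 tip [0.3937 0.3331 0.1136] w 0.0455 F [-0.2  0.2 -1.7] q6 -1.11 | target [0.4062 0.3267 0.06  ] rot [-0.007  0.     0.006] after-rot cm [-0.76  1.05  5.36] before-rot [-0.77  1.08  5.35]
```

```bash
python3 -m pendant '[{"gripper":0.7,"delta_pos":[-0.75,1.05,0],"rot":[-0.007,0,0.006]},{"gripper":0.7,"delta_pos":[0,0,0],"rot":[0,0,0]},{"gripper":0.7,"delta_pos":[0,0,1.5],"rot":[0,0,0]},{"gripper":0.7,"delta_pos":[0,0,1.5],"rot":[0,0,0]},{"gripper":0.7,"delta_pos":[0,0,1.5],"rot":[0,0,0]},{"gripper":0.7,"delta_pos":[0,0,0.8],"rot":[0,0,0]},{"gripper":0.7,"delta_pos":[0,0,0],"rot":[0,0,0]},{"gripper":0.7,"delta_pos":[0,0,0],"rot":[0,0,0]},{"gripper":0.7,"delta_pos":[0,0,0],"rot":[0,0,0]},{"gripper":0.7,"delta_pos":[0,0,0],"rot":[0,0,0]}]'; python3 plan.py pink -.054 .048 .024 1.5708
python3 - <<'E'
from h import *
from fit import world
s=ctrl.get_state();o=ctrl.camera('wrist')[:,:,::-1].copy()
T=(.4645,.284,.0947)
p=proj('wrist',world(T,[(x,y,.012) for x in(-.092,-.016) for y in(.013,.083)]+[(x,y,.012) for x in(-.096,.096) for y in(-.087,.087)]),s)
for u in p: cv2.circle(o,tuple(int(v) for v in u.round()),3,(0,255,0),-1)
cv2.imwrite('pics/w6.png',o)
E
```

```text
time: 26.45
position: [0.4129, 0.3185, 0.2427]
tool_rot: [0.678, 0.735, 0.001, 0.002]
ft_force: [0.1, 0.7, -1.3]
width: 0.0455
t26.4 tip [0.4137 0.3184 0.0607] w 0.0455 F [ 0.1  0.7 -1.3] q6 -1.12 | target [0.4062 0.3267 0.024 ] rot [ 0.004  0.    -0.014] after-rot cm [ 0.88 -0.59  3.67] before-rot [ 0.88 -0.62  3.67]
```

View pics/w6.png

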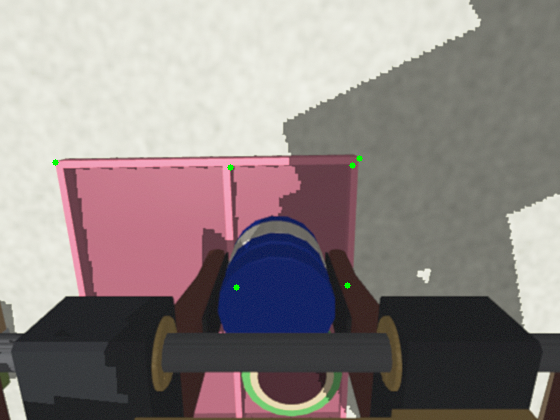

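The pink overlay matches the tray corners to about 2 px. The pot is upright in the grip but needs about 9 mm right and 6 mm nearer; correcting, then lowering.

```bash
python3 -m pendant '[{"gripper":0.7,"delta_pos":[0.85,-0.6,0],"rot":[0.004,0,-0.014]},{"gripper":0.7,"delta_pos":[0,0,0],"rot":[0,0,0]},{"gripper":0.7,"delta_pos":[0,0,0.8],"rot":[0,0,0]},{"gripper":0.7,"delta_pos":[0,0,0.5],"rot":[0,0,0]},{"gripper":0.7,"delta_pos":[0,0,0],"rot":[0,0,0]},{"gripper":0.7,"delta_pos":[0,0,0],"rot":[0,0,0]},{"gripper":0.7,"delta_pos":[0,0,0],"rot":[0,0,0]},{"gripper":0.7,"delta_pos":[0,0,0],"rot":[0,0,0]},{"gripper":0.7,"delta_pos":[0,0,0],"rot":[0,0,0]},{"gripper":0.7,"delta_pos":[0,0,0],"rot":[0,0,0]}]'; python3 plan.py pink -.054 .048 .023 1.5708
```

```text
time: 27.5
position: [0.4056, 0.3278, 0.2292]
tool_rot: [0.672, 0.741, 0.0, 0.0]
ft_force: [-0.3, 0.7, -2.0]
width: 0.0457
t27.5 tip [0.4058 0.3278 0.0472] w 0.0457 F [-0.3  0.7 -2. ] q6 -1.12 | target [0.4062 0.3267 0.023 ] rot [ 0.001 -0.     0.002] after-rot cm [-0.11  0.05  2.42] before-rot [-0.11  0.04  2.42]
```

```bash
python3 -m pendant '[{"gripper":0.7,"delta_pos":[-0.1,0,0.9],"rot":[0,0,0]},{"gripper":0.7,"delta_pos":[0,0,0.8],"rot":[0,0,0]},{"gripper":0.7,"delta_pos":[0,0,0.4],"rot":[0,0,0]},{"gripper":0.7,"delta_pos":[0,0,0.1],"rot":[0,0,0]},{"gripper":0.7,"delta_pos":[0,0,0],"rot":[0,0,0]},{"gripper":0.7,"delta_pos":[0,0,0],"rot":[0,0,0]},{"gripper":0.7,"delta_pos":[0,0,0],"rot":[0,0,0]},{"gripper":0.7,"delta_pos":[0,0,0],"rot":[0,0,0]},{"gripper":0.7,"delta_pos":[0,0,0],"rot":[0,0,0]},{"gripper":0.7,"delta_pos":[0,0,0],"rot":[0,0,0]}]'; python3 plan.py pink -.054 .048 .023 1.5708
```

```text
time: 28.5
position: [0.4059, 0.3267, 0.2053]
tool_rot: [0.672, 0.74, 0.001, 0.0]
ft_force: [0.5, -0.7, -1.4]
width: 0.046
t28.5 tip [0.4062 0.3268 0.0233] w 0.0460 F [ 0.5 -0.7 -1.4] q6 -1.12 | target [0.4062 0.3267 0.023 ] rot [ 0.001 -0.     0.002] after-rot cm [-0.01  0.03  0.03] before-rot [-0.01  0.03  0.03]
```

```bash
python3 -m pendant '[{"gripper":0.4,"delta_pos":[0,0,0],"rot":[0,0,0]},{"gripper":0.3,"delta_pos":[0,0,0],"rot":[0,0,0]},{"gripper":0.3,"delta_pos":[0,0,0],"rot":[0,0,0]},{"gripper":0.3,"delta_pos":[0,0,-1.5],"rot":[0,0,0]},{"gripper":0.2,"delta_pos":[0,0,-3.5],"rot":[0,0,0]},{"gripper":0,"delta_pos":[0,0,-4.5],"rot":[0,0,0]},{"gripper":0,"delta_pos":[-2,0.3,0],"rot":[0,0,0]},{"gripper":0,"delta_pos":[-4.2,0.7,0],"rot":[0,0,0]},{"gripper":0,"delta_pos":[-4.2,0.7,0],"rot":[0,0,0]},{"gripper":0,"delta_pos":[-4.2,0.7,0],"rot":[0,0,0]}]'; python3 plan.py w .4623 .0997 .12 1.655
```

```text
time: 29.5
position: [0.4454, 0.1844, 0.3057]
tool_rot: [0.669, 0.743, 0.004, 0.001]
ft_force: [0.6, 0.1, 0.3]
width: 0.0878
t29.5 tip [0.4466 0.185  0.1238] w 0.0878 F [0.6 0.1 0.3] q6 -1.43 | target [0.4623 0.0997 0.12  ] rot [ 0.007 -0.003  0.021] after-rot cm [-8.58  0.98  0.37] before-rot [-8.6   0.79  0.36]
```

```bash
python3 -m pendant '[{"gripper":0,"delta_pos":[-3.5,0.4,0],"rot":[0.007,0,0.02]},{"gripper":0,"delta_pos":[-3,0.4,0],"rot":[0,0,0]},{"gripper":0,"delta_pos":[-1.2,0.1,0],"rot":[0,0,0]},{"gripper":0,"delta_pos":[0,0,0],"rot":[0,0,0]},{"gripper":0,"delta_pos":[0,0,0],"rot":[0,0,0]},{"gripper":0,"delta_pos":[0,0,0],"rot":[0,0,0]},{"gripper":0,"delta_pos":[0,0,0],"rot":[0,0,0]},{"gripper":0,"delta_pos":[0,0,0],"rot":[0,0,0]},{"gripper":0,"delta_pos":[0,0,0],"rot":[0,0,0]},{"gripper":0,"delta_pos":[0,0,0],"rot":[0,0,0]}]'; python3 plan.py w .4623 .0997 .005 1.655
python3 - <<'E'
from h import *
from fit import world
s=ctrl.get_state();o=ctrl.camera('wrist')[:,:,::-1].copy()
T=(.4593,.0995,.0724)
p=proj('wrist',world(T,[(x,y,.0125) for x in(-.08,.018) for y in(-.012,.012)]+[(.003,0,.0245),(.08,-.035,.0125),(.08,.035,.0125)]),s)
for u in p: cv2.circle(o,tuple(int(v) for v in u.round()),3,(0,0,255),-1)
cv2.imwrite('pics/w7.png',o);print(p.round(0).tolist())
E
```

```text
time: 30.5
position: [0.4618, 0.1063, 0.3063]
tool_rot: [0.677, 0.736, 0.002, -0.001]
ft_force: [0.3, 0.6, 0.2]
width: 0.0876
t30.5 tip [0.462  0.107  0.1243] w 0.0876 F [0.3 0.6 0.2] q6 -1.58 | target [0.4623 0.0997 0.005 ] rot [ 0.002 -0.004 -0.001] after-rot cm [-0.66 -0.   11.93] before-rot [-0.71 -0.02 11.93]
[[250.0, 98.0], [284.0, 99.0], [251.0, 229.0], [282.0, 230.0], [266.0, 215.0], [224.0, 300.0], [308.0, 301.0]]
```

View pics/w7.png

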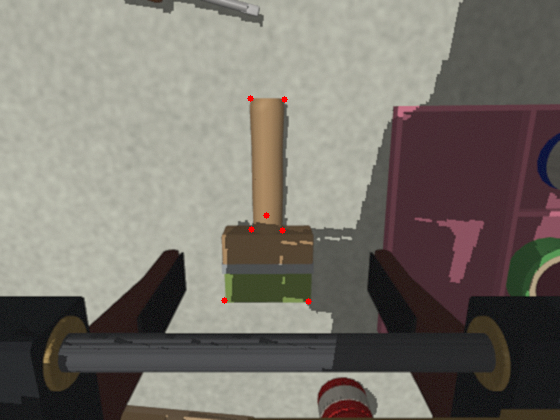

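The squeegee matches the fit within 2 px: handle (250–285, 98–229), blade end at row 300. Descending.

```bash
python3 -m pendant '[{"gripper":0,"delta_pos":[-0.6,-0.1,0],"rot":[0,0,0]},{"gripper":0,"delta_pos":[0,0,0],"rot":[0,0,0]},{"gripper":0.2,"delta_pos":[0,0,2],"rot":[0,0,0]},{"gripper":0.3,"delta_pos":[0,0,2],"rot":[0,0,0]},{"gripper":0.3,"delta_pos":[0,0,2],"rot":[0,0,0]},{"gripper":0.3,"delta_pos":[0,0,1.5],"rot":[0,0,0]},{"gripper":0.3,"delta_pos":[0,0,0],"rot":[0,0,0]},{"gripper":0.3,"delta_pos":[0,0,0],"rot":[0,0,0]},{"gripper":0.3,"delta_pos":[0,0,0],"rot":[0,0,0]},{"gripper":0.3,"delta_pos":[0,0,0],"rot":[0,0,0]}]'; python3 plan.py w .460 .0997 .005 1.655
```

```text
time: 31.55
position: [0.4633, 0.0987, 0.2314]
tool_rot: [0.678, 0.735, 0.004, 0.001]
ft_force: [-0.7, -0.4, -1.2]
width: 0.0613
t31.6 tip [0.4646 0.0995 0.0494] w 0.0613 F [-0.7 -0.4 -1.2] q6 -1.59 | target [0.46   0.0997 0.005 ] rot [ 0.007 -0.004 -0.003] after-rot cm [ 0.12 -0.33  4.44] before-rot [ 0.11 -0.36  4.44]
```

```bash
python3 -m pendant '[{"gripper":0.3,"delta_pos":[0,-0.3,1.3],"rot":[0.007,-0.004,0]},{"gripper":0.3,"delta_pos":[0,0,1.3],"rot":[0,0,0]},{"gripper":0.3,"delta_pos":[0,0,1.1],"rot":[0,0,0]},{"gripper":0.3,"delta_pos":[0,0,0.3],"rot":[0,0,0]},{"gripper":0.3,"delta_pos":[0,0,0],"rot":[0,0,0]},{"gripper":0.6,"delta_pos":[0,0,0],"rot":[0,0,0]},{"gripper":0.9,"delta_pos":[0,0,0],"rot":[0,0,0]},{"gripper":0.9,"delta_pos":[0,0,0],"rot":[0,0,0]},{"gripper":0.9,"delta_pos":[0,0,0],"rot":[0,0,0]},{"gripper":0.9,"delta_pos":[0,0,0],"rot":[0,0,0]}]'; python3 plan.py pink 0 -.037 .06 1.5708
```

```text
time: 32.55
position: [0.4612, 0.0987, 0.1908]
tool_rot: [0.678, 0.735, 0.001, 0.002]
ft_force: [-0.7, 0.7, -0.3]
width: 0.0253
t32.5 tip [0.462  0.0986 0.0088] w 0.0253 F [-0.7  0.7 -0.3] q6 -1.59 | target [0.468  0.2472 0.06  ] rot [ 0.004  0.001 -0.013] after-rot cm [14.71  2.09 -5.12] before-rot [14.74  1.91 -5.12]
```

```bash
python3 -m pendant '[{"gripper":0.9,"delta_pos":[0,0,-1],"rot":[0,0,0]},{"gripper":0.9,"delta_pos":[0,0,-2],"rot":[0,0,0]},{"gripper":0.9,"delta_pos":[0,0,-2],"rot":[0,0,0]},{"gripper":0.9,"delta_pos":[0,0,0],"rot":[0,0,-0.013]},{"gripper":0.9,"delta_pos":[3,0.5,0],"rot":[0,0,0]},{"gripper":0.9,"delta_pos":[4,0.6,0],"rot":[0,0,0]},{"gripper":0.9,"delta_pos":[4,0.6,0],"rot":[0,0,0]},{"gripper":0.9,"delta_pos":[2.5,0.4,0],"rot":[0,0,0]},{"gripper":0.9,"delta_pos":[0.5,0,0],"rot":[0,0,0]},{"gripper":0.9,"delta_pos":[0,0,0],"rot":[0,0,0]}]'; python3 plan.py pink .003 -.037 .05 1.5708
```

```text
time: 33.55
position: [0.4676, 0.2437, 0.2421]
tool_rot: [0.672, 0.74, 0.001, 0.002]
ft_force: [0.0, -0.2, -1.8]
width: 0.0232
t33.5 tip [0.4682 0.2435 0.0601] w 0.0232 F [ 0.  -0.2 -1.8] q6 -1.31 | target [0.471  0.2474 0.05  ] rot [0.003 0.002 0.001] after-rot cm [0.34 0.37 1.01] before-rot [0.34 0.37 1.01]
```

```bash
python3 -m pendant '[{"gripper":0.9,"delta_pos":[0.3,0.35,0],"rot":[0.003,0,0]},{"gripper":0.9,"delta_pos":[0,0,0],"rot":[0,0,0]},{"gripper":0.9,"delta_pos":[0,0,1],"rot":[0,0,0]},{"gripper":0.9,"delta_pos":[0,0,1],"rot":[0,0,0]},{"gripper":0.9,"delta_pos":[0,0,0],"rot":[0,0,0]},{"gripper":0.9,"delta_pos":[0,0,0],"rot":[0,0,0]},{"gripper":0.9,"delta_pos":[0,0,0],"rot":[0,0,0]},{"gripper":0.9,"delta_pos":[0,0,0],"rot":[0,0,0]},{"gripper":0.9,"delta_pos":[0,0,0],"rot":[0,0,0]},{"gripper":0.9,"delta_pos":[0,0,0],"rot":[0,0,0]}]'; python3 plan.py pink .003 -.037 .0125 1.5708
```

```text
time: 34.55
position: [0.4703, 0.2424, 0.2191]
tool_rot: [0.674, 0.739, -0.003, 0.0]
ft_force: [0.8, 0.4, -1.8]
width: 0.0234
t34.5 tip [0.4697 0.2417 0.0371] w 0.0234 F [ 0.8  0.4 -1.8] q6 -1.31 | target [0.471  0.2474 0.0125] rot [-0.004  0.004 -0.003] after-rot cm [0.49 0.11 2.46] before-rot [0.5  0.12 2.46]
```

```bash
python3 -m pendant '[{"gripper":0.9,"delta_pos":[0.5,0.1,0],"rot":[-0.004,0.004,0]},{"gripper":0.9,"delta_pos":[0,0,0],"rot":[0,0,0]},{"gripper":0.9,"delta_pos":[0,0,0.8],"rot":[0,0,0]},{"gripper":0.9,"delta_pos":[0,0,0.8],"rot":[0,0,0]},{"gripper":0.9,"delta_pos":[0,0,0.4],"rot":[0,0,0]},{"gripper":0.9,"delta_pos":[0,0,0],"rot":[0,0,0]},{"gripper":0.9,"delta_pos":[0,0,0],"rot":[0,0,0]},{"gripper":0.9,"delta_pos":[0,0,0],"rot":[0,0,0]},{"gripper":0.9,"delta_pos":[0,0,0],"rot":[0,0,0]},{"gripper":0.9,"delta_pos":[0,0,0],"rot":[0,0,0]}]'; python3 plan.py pink .003 -.037 .0125 1.5708
```

```text
time: 35.55
position: [0.4709, 0.2482, 0.1973]
tool_rot: [0.674, 0.739, 0.0, -0.0]
ft_force: [-0.5, -0.2, -1.9]
width: 0.0233
t35.5 tip [0.471  0.2483 0.0153] w 0.0233 F [-0.5 -0.2 -1.9] q6 -1.31 | target [0.471  0.2474 0.0125] rot [ 0.    -0.001 -0.002] after-rot cm [-0.08 -0.    0.28] before-rot [-0.08 -0.    0.28]
```

```bash
python3 -m pendant '[{"gripper":0.9,"delta_pos":[0,0,0.25],"rot":[0,0,0]},{"gripper":0.9,"delta_pos":[0,0,0],"rot":[0,0,0]},{"gripper":0.6,"delta_pos":[0,0,0],"rot":[0,0,0]},{"gripper":0.57,"delta_pos":[0,0,0],"rot":[0,0,0]},{"gripper":0.57,"delta_pos":[0,0,0],"rot":[0,0,0]},{"gripper":0.57,"delta_pos":[0,0,-1.5],"rot":[0,0,0]},{"gripper":0.4,"delta_pos":[0,0,-4],"rot":[0,0,0]},{"gripper":0,"delta_pos":[0,0,-4.5],"rot":[0,0,0]},{"gripper":0,"delta_pos":[0,2,0],"rot":[0,0,0]},{"gripper":0,"delta_pos":[0,4,0],"rot":[0,0,0]}]'; python3 plan.py w .632 .2844 .1 1.665
```

```text
time: 36.55
position: [0.5274, 0.2534, 0.2988]
tool_rot: [0.673, 0.74, -0.002, -0.001]
ft_force: [0.4, 0.5, -0.1]
width: 0.0664
t36.5 tip [0.5265 0.2533 0.1168] w 0.0664 F [ 0.4  0.5 -0.1] q6 -1.34 | target [0.632  0.2844 0.1   ] rot [-0.005  0.    -0.   ] after-rot cm [ 2.1  10.71  1.68] before-rot [ 2.1  10.72  1.63]
```

```bash
python3 -m pendant '[{"gripper":0,"delta_pos":[0.8,4,0],"rot":[-0.005,0,0]},{"gripper":0,"delta_pos":[0.7,3.5,0],"rot":[0,0,0]},{"gripper":0,"delta_pos":[0.3,1.8,0],"rot":[0,0,0]},{"gripper":0,"delta_pos":[0,0,0],"rot":[0,0,0]},{"gripper":0,"delta_pos":[0,0,0],"rot":[0,0,0]},{"gripper":0,"delta_pos":[0,0,0],"rot":[0,0,0]},{"gripper":0,"delta_pos":[0,0,0],"rot":[0,0,0]},{"gripper":0,"delta_pos":[0,0,0],"rot":[0,0,0]},{"gripper":0,"delta_pos":[0,0,0],"rot":[0,0,0]},{"gripper":0,"delta_pos":[0,0,0],"rot":[0,0,0]}]'; python3 plan.py w .632 .2844 .07 1.665
python3 - <<'E'
from h import *
s=ctrl.get_state();o=ctrl.camera('wrist')[:,:,::-1].copy()
a=np.linspace(0,6.28,40)
for u in proj('wrist',np.c_[.632+.023*np.cos(a),.2844+.023*np.sin(a),0*a+.055],s): cv2.circle(o,tuple(int(v) for v in u.round()),1,(0,255,0),-1)
cv2.imwrite('pics/w8.png',o)
E
```

```text
time: 37.55
position: [0.6208, 0.28, 0.3009]
tool_rot: [0.673, 0.739, 0.001, 0.001]
ft_force: [-0.1, -0.6, -0.3]
width: 0.0877
t37.5 tip [0.6214 0.2801 0.1189] w 0.0877 F [-0.1 -0.6 -0.3] q6 -1.34 | target [0.632  0.2844 0.07  ] rot [ 0.003  0.    -0.001] after-rot cm [0.33 1.16 4.89] before-rot [0.33 1.14 4.89]
```

View pics/w8.png

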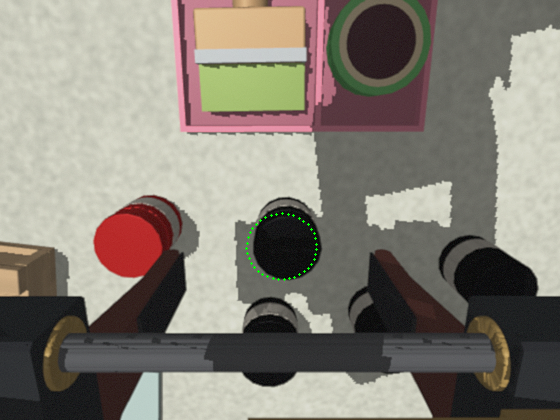

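The view shows the target black pot at (286,246), on the projected ring. Red is at (128,243), a second black pot is behind at (270,340), and the squeegee lies in its pink bay. Descending.

```bash
python3 -m pendant '[{"gripper":0,"delta_pos":[0.4,1,0],"rot":[0,0,0]},{"gripper":0,"delta_pos":[0,0,0],"rot":[0,0,0]},{"gripper":0,"delta_pos":[0,0,1.5],"rot":[0,0,0]},{"gripper":0,"delta_pos":[0,0,1.5],"rot":[0,0,0]},{"gripper":0,"delta_pos":[0,0,1.5],"rot":[0,0,0]},{"gripper":0,"delta_pos":[0,0,1],"rot":[0,0,0]},{"gripper":0,"delta_pos":[0,0,0],"rot":[0,0,0]},{"gripper":0,"delta_pos":[0,0,0],"rot":[0,0,0]},{"gripper":0,"delta_pos":[0,0,0],"rot":[0,0,0]},{"gripper":0,"delta_pos":[0,0,0],"rot":[0,0,0]}]'; python3 plan.py w .632 .2855 .021 1.665
```

```text
time: 38.6
position: [0.631, 0.2852, 0.2389]
tool_rot: [0.673, 0.739, -0.0, 0.0]
ft_force: [-0.4, 1.1, -0.0]
width: 0.0875
t38.6 tip [0.631  0.285  0.0569] w 0.0875 F [-0.4  1.1 -0. ] q6 -1.34 | target [0.632  0.2855 0.021 ] rot [ 0.     0.001 -0.001] after-rot cm [0.02 0.11 3.59] before-rot [0.03 0.11 3.59]
```

```bash
python3 -m pendant '[{"gripper":0,"delta_pos":[0,0.1,1.2],"rot":[0,0,0]},{"gripper":0,"delta_pos":[0,0,1.2],"rot":[0,0,0]},{"gripper":0,"delta_pos":[0,0,1],"rot":[0,0,0]},{"gripper":0,"delta_pos":[0,0,0],"rot":[0,0,0]},{"gripper":0.4,"delta_pos":[0,0,0],"rot":[0,0,0]},{"gripper":0.7,"delta_pos":[0,0,0],"rot":[0,0,0]},{"gripper":0.7,"delta_pos":[0,0,0],"rot":[0,0,0]},{"gripper":0.7,"delta_pos":[0,0,0],"rot":[0,0,0]},{"gripper":0.7,"delta_pos":[0,0,0],"rot":[0,0,0]},{"gripper":0.7,"delta_pos":[0,0,0],"rot":[0,0,0]}]'; python3 plan.py teal .057 .046 .11 1.5708
```

```text
time: 39.6
position: [0.6328, 0.2856, 0.2036]
tool_rot: [0.673, 0.739, 0.001, 0.001]
ft_force: [-1.5, -0.2, -0.4]
width: 0.0457
t39.6 tip [0.6334 0.2856 0.0216] w 0.0457 F [-1.5 -0.2 -0.4] q6 -1.34 | target [ 0.5267 -0.2552  0.11  ] rot [ 0.003 -0.    -0.041] after-rot cm [-52.15 -17.79  -8.84] before-rot [-52.85 -15.58  -8.9 ]
```

```bash
python3 -m pendant '[{"gripper":0.7,"delta_pos":[0,0,-2],"rot":[0,0,0]},{"gripper":0.7,"delta_pos":[0,0,-4],"rot":[0,0,0]},{"gripper":0.7,"delta_pos":[0,0,-4],"rot":[0,0,0]},{"gripper":0.7,"delta_pos":[0,0,0],"rot":[0,0,-0.04]},{"gripper":0.7,"delta_pos":[-2.5,-0.9,0],"rot":[0,0,0]},{"gripper":0.7,"delta_pos":[-4.5,-1.5,0],"rot":[0,0,0]},{"gripper":0.7,"delta_pos":[-4.5,-1.5,0],"rot":[0,0,0]},{"gripper":0.7,"delta_pos":[-4.5,-1.5,0],"rot":[0,0,0]},{"gripper":0.7,"delta_pos":[-4.5,-1.5,0],"rot":[0,0,0]},{"gripper":0.7,"delta_pos":[-4.5,-1.5,0],"rot":[0,0,0]}]'; python3 plan.py teal .057 .046 .11 1.5708
```

```text
time: 40.6
position: [0.5825, 0.0246, 0.3078]
tool_rot: [0.654, 0.757, 0.004, 0.002]
ft_force: [0.7, -0.9, -0.8]
width: 0.0455
t40.6 tip [0.584  0.025  0.1258] w 0.0455 F [ 0.7 -0.9 -0.8] q6 -1.79 | target [ 0.5267 -0.2552  0.11  ] rot [ 0.009 -0.001  0.01 ] after-rot cm [-26.97  -9.29   1.58] before-rot [-26.88  -9.59   1.47]
```

```bash
python3 -m pendant '[{"gripper":0.7,"delta_pos":[-4.5,-1.6,0],"rot":[0.009,0,0.01]},{"gripper":0.7,"delta_pos":[-4.5,-1.6,0],"rot":[0,0,0]},{"gripper":0.7,"delta_pos":[-4.5,-1.6,0],"rot":[0,0,0]},{"gripper":0.7,"delta_pos":[-4.5,-1.6,0],"rot":[0,0,0]},{"gripper":0.7,"delta_pos":[-3,-1,0],"rot":[0,0,0]},{"gripper":0.7,"delta_pos":[-2,-0.6,0],"rot":[0,0,0]},{"gripper":0.7,"delta_pos":[0,0,0],"rot":[0,0,0]},{"gripper":0.7,"delta_pos":[0,0,0],"rot":[0,0,0]},{"gripper":0.7,"delta_pos":[0,0,0],"rot":[0,0,0]},{"gripper":0.7,"delta_pos":[0,0,0],"rot":[0,0,0]}]'; python3 plan.py teal .057 .046 .07 1.5708
```

```text
time: 41.6
position: [0.5294, -0.2281, 0.309]
tool_rot: [0.66, 0.751, 0.0, 0.001]
ft_force: [0.0, 0.0, -2.0]
width: 0.0458
t41.6 tip [ 0.5297 -0.2284  0.127 ] w 0.0458 F [ 0.  0. -2.] q6 -2.23 | target [ 0.5267 -0.2552  0.07  ] rot [ 0.001  0.002 -0.006] after-rot cm [-2.64 -0.63  5.7 ] before-rot [-2.64 -0.63  5.7 ]
```

```bash
python3 -m pendant '[{"gripper":0.7,"delta_pos":[-1.3,-0.3,0],"rot":[0,0,-0.006]},{"gripper":0.7,"delta_pos":[-1.3,-0.3,0],"rot":[0,0,0]},{"gripper":0.7,"delta_pos":[0,0,0],"rot":[0,0,0]},{"gripper":0.7,"delta_pos":[0,0,2],"rot":[0,0,0]},{"gripper":0.7,"delta_pos":[0,0,2],"rot":[0,0,0]},{"gripper":0.7,"delta_pos":[0,0,1.8],"rot":[0,0,0]},{"gripper":0.7,"delta_pos":[0,0,0],"rot":[0,0,0]},{"gripper":0.7,"delta_pos":[0,0,0],"rot":[0,0,0]},{"gripper":0.7,"delta_pos":[0,0,0],"rot":[0,0,0]},{"gripper":0.7,"delta_pos":[0,0,0],"rot":[0,0,0]}]'; python3 plan.py teal .057 .046 .025 1.5708
python3 - <<'E'
from h import *
o=ctrl.camera('wrist')[:,:,::-1];cv2.imwrite('pics/w9.png',o)
E
```

```text
time: 42.6
position: [0.529, -0.2569, 0.2521]
tool_rot: [0.657, 0.754, 0.001, 0.003]
ft_force: [0.5, 0.5, -0.5]
width: 0.0456
t42.6 tip [ 0.5301 -0.2576  0.0701] w 0.0456 F [ 0.5  0.5 -0.5] q6 -2.28 | target [ 0.5267 -0.2552  0.025 ] rot [0.005 0.004 0.003] after-rot cm [ 0.21 -0.2   4.51] before-rot [ 0.23 -0.23  4.51]
```

View pics/w9.png

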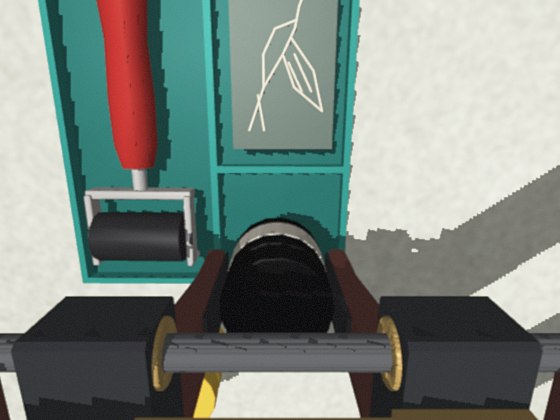

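The pot hangs upright over the ink bay, whose dividers are at columns 217 and 348. The brayer and block lie flat in their bays. Lowering.

```bash
python3 -m pendant '[{"gripper":0.7,"delta_pos":[0.2,-0.2,0],"rot":[0.005,0.004,0]},{"gripper":0.7,"delta_pos":[0,0,0],"rot":[0,0,0]},{"gripper":0.7,"delta_pos":[0,0,1.2],"rot":[0,0,0]},{"gripper":0.7,"delta_pos":[0,0,1.2],"rot":[0,0,0]},{"gripper":0.7,"delta_pos":[0,0,0.9],"rot":[0,0,0]},{"gripper":0.7,"delta_pos":[0,0,0.5],"rot":[0,0,0]},{"gripper":0.7,"delta_pos":[0,0,0],"rot":[0,0,0]},{"gripper":0.7,"delta_pos":[0,0,0],"rot":[0,0,0]},{"gripper":0.7,"delta_pos":[0,0,0],"rot":[0,0,0]},{"gripper":0.7,"delta_pos":[0,0,0],"rot":[0,0,0]}]'; python3 plan.py teal .057 .046 .025 1.5708
```

```text
time: 43.65
position: [0.5268, -0.2551, 0.2112]
tool_rot: [0.657, 0.754, 0.0, 0.001]
ft_force: [0.2, 0.2, -0.7]
width: 0.0454
t43.6 tip [ 0.527  -0.2552  0.0292] w 0.0454 F [ 0.2  0.2 -0.7] q6 -2.28 | target [ 0.5267 -0.2552  0.025 ] rot [0.001 0.001 0.003] after-rot cm [-0.   -0.02  0.42] before-rot [-0.   -0.02  0.42]
```

```bash
python3 -m pendant '[{"gripper":0.7,"delta_pos":[0,0,0.4],"rot":[0,0,0]},{"gripper":0.7,"delta_pos":[0,0,0],"rot":[0,0,0]},{"gripper":0.4,"delta_pos":[0,0,0],"rot":[0,0,0]},{"gripper":0.38,"delta_pos":[0,0,0],"rot":[0,0,0]},{"gripper":0.38,"delta_pos":[0,0,0],"rot":[0,0,0]},{"gripper":0.38,"delta_pos":[0,0,-1],"rot":[0,0,0]},{"gripper":0.38,"delta_pos":[0,0,-3],"rot":[0,0,0]},{"gripper":0.38,"delta_pos":[0,0,-4.5],"rot":[0,0,0]},{"gripper":0.38,"delta_pos":[0,0,-4.5],"rot":[0,0,0]},{"gripper":0.38,"delta_pos":[0,0,-2],"rot":[0,0,0]}]'
python3 -m pendant '[{"gripper":0.38,"delta_pos":[4.5,0,0],"rot":[0,0,0]},{"gripper":0.38,"delta_pos":[4.5,0,0],"rot":[0,0,0]},{"gripper":0.38,"delta_pos":[4.5,0,0],"rot":[0,0,0]},{"gripper":0.38,"delta_pos":[4.5,0,0],"rot":[0,0,0]},{"gripper":0.38,"delta_pos":[4.5,0,0],"rot":[0,0,0]},{"gripper":0.38,"delta_pos":[2,0,0],"rot":[0,0,0]},{"gripper":0.38,"delta_pos":[0,0,0],"rot":[0,0,0]},{"gripper":0.38,"delta_pos":[0,0,0],"rot":[0,0,0]},{"gripper":0.38,"delta_pos":[0,0,0],"rot":[0,0,0]},{"gripper":0.38,"delta_pos":[0,0,0],"rot":[0,0,0]}]'
python3 - <<'E'
from h import *
from fit import world
im=ctrl.camera('top')[:,:,::-1].copy()
k=3
big=cv2.resize(im,None,fx=k,fy=k,interpolation=cv2.INTER_CUBIC)
def tog(F,p): 
    d=np.array(p)-F[:2];c,s=np.cos(F[2]),np.sin(F[2]);return np.round([c*d[0]+s*d[1],-s*d[0]+c*d[1]],4)
teal=(.4764,-.3084,.1349);pink=(.4645,.284,.0947)
rgb=im[:,:,::-1].copy()
for nm,lo,hi in(('blue',(112,150,60),(128,255,255)),('yellow',(18,120,120),(28,255,255)),('red',(0,150,80),(6,255,255)),('lime',(28,80,80),(45,255,255))):
    for i,st,c in blobs(rgb,lo,hi)[2]:
        if 150<c[0]<450 and 140<c[1]<310: w=unproj('top',c,.053 if nm!='lime' else .015)[0];print(nm,st.tolist(),w.round(4),'teal',tog(teal,w),'pink',tog(pink,w))
def ov(F,pts,z):
    for u in proj('top',world(F,[(*p,z) for p in pts])): cv2.circle(big,tuple(int(v) for v in ((u+.5)*k-.5).round()),2,(0,255,255),-1)
a=np.linspace(0,6.28,24)
ring=lambda x,y:[(x+.023*np.cos(t),y+.023*np.sin(t)) for t in a]
rect=lambda x,y,w,h:[(x+i*w/2,y+j*h/2) for i in(-1,1) for j in(-1,1)]
ov(teal,ring(.057,.044),.058);ov(pink,ring(-.054,.048),.058)
ov(teal,rect(-.037,.044,.088,.054),.028);ov(teal,rect(0,-.04,.16,.062),.02);ov(pink,rect(0,-.037,.16,.07),.016)
cv2.imwrite('pics/f.png',np.hstack([big[195*k:305*k,375*k:475*k],big[195*k:305*k,150*k:250*k]]))
E
```

```text
time: 44.65
position: [0.5258, -0.2546, 0.3623]
tool_rot: [0.657, 0.754, -0.0, -0.002]
ft_force: [-0.0, -0.4, -0.7]
width: 0.0545
time: 45.65
position: [0.493, -0.0076, 0.375]
tool_rot: [0.658, 0.753, 0.003, 0.01]
ft_force: [-0.2, -1.0, 0.5]
width: 0.0546
blue [170, 265, 19, 19, 276] [0.4047 0.3264] teal [0.0143 0.6387] pink [-0.0555  0.0479]
yellow [418, 179, 18, 18, 244] [ 0.6264 -0.3044] teal [ 0.1492 -0.0162] pink [ 0.1055 -0.6011]
red [227, 174, 18, 15, 147] [0.6478 0.1877] teal [0.2365 0.4685] pink [ 0.1733 -0.1132]
red [437, 238, 13, 38, 277] [ 0.45  -0.341] teal [-0.0306 -0.0287] pink [-0.0736 -0.6208]
lime [196, 217, 25, 14, 251] [0.5349 0.2613] teal [0.1345 0.5567] pink [ 0.0679 -0.0292]
```

View pics/f.png

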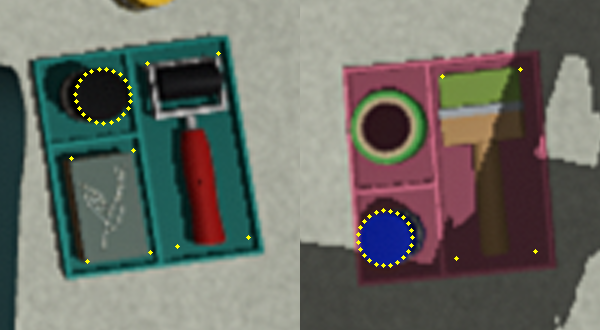

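The final top crop shows all five things within about 4 mm of their targets. The teal tray has the black lid at (103,96), the brayer and the block, lino up. The pink tray has the blue lid at (386,238) and the squeegee. Handing in.

```bash
python3 -c "
from cell import ctrl
print(ctrl.finish_job())"
```

```text
the job is handed in; nothing more can be done
None
```

Both kits are made up and the job is handed in at about 46 s of the 112 s allowed. No verdict was reported.

- **Teal tray:** I slid the lino block straight out of its rack, set it on the table and regripped it at the middle. It now lies lino side up in its bay, with the brayer and the nearest black ink in theirs.
- **Pink tray:** The squeegee and the blue ink are in their bays, next to the tape.

**Last top view:**
- **Position:** All five things lie within about 4 mm of their bay centres. The blue ink measured about 1.5 mm off; the others I judged by eye against projected outlines.
- **Flatness:** Everything looked flat or upright. I did not measure tilts or heights separately.
- **Brayer:** It sits slightly askew, with its handle end about 4 mm off.
- **Yellow ink:** It had not moved.

**Disagreements:**
- **Red ink:** The last measurement was about 7 mm from the first. Only part of its colour patch showed (147 of 237 pixels), probably because of the arm or its shadow. I did not touch it, and the patch's left and top edges had not moved.
- **Teal tray pose:** The wrist view differed from my top-view fit by 2–3 mm, and I allowed for that when placing.

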